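# Refit a blower impeller and offer up its circlip

### The arm

A 6-joint arm with a two-finger parallel gripper is mounted at the origin on the work surface. World frame = base frame: x ahead of the robot, y to its left, z up, the work surface at z = 0. Lengths are in m, angles in rad, forces in N, time in s.
With the tool pointing down it reaches from about 0.4 to 0.825 m from the base axis. Payload 7 kg.
Tool frame: the origin (TCP) lies between the finger pads; the fingertips stand 22 mm ahead of it and the grasp point (between the pads) lies 3 mm ahead of it; z points along the fingers, y is the direction in which the jaws open and shut (so a half turn about z gives the same grasp; the last joint's range is limited). The gripper opens to 88 mm and grips with 3 to 60 N. Pads are 19 mm wide; open, the fingers measure 130 mm over their backs; the gripper's body (78 mm by 193 mm) begins 47 mm behind the grasp point.
Start: joints at [-1.004, 0.359, 0.012, 0, -1.224, -0.288], TCP at [0.186, -0.649, 0.249] pointing down, gripper open.
Joint ranges: [-3.07, 3.07], [-1.43, 2.12], [-1.02, 1.25], [-3.03, 1.67], [-3.05, -0], [-3.03, 3.03]. Speed limits (rad/s): [2.39, 2.39, 3.01, 3.14, 3.14, 3.14].

### API

Orientations are given as [roll, pitch, yaw] about the fixed x, y, z axes, in that order (R = Rz(yaw) Ry(pitch) Rx(roll)).
In Python, from station import arm, optics gives the robot as it stands. The module is installed in compiled form; this text tells all that it offers.
- The arm moves only by the tool jog_arm, never from a script. Its argument "motion" is a list that holds one entry, the list of rows, each a list of 7 numbers: the shift along the tool's x, y, z in m, then the turn, a rotation vector about the tool's x, y, z in degrees, then the finger opening in m, from 0 to 0.0876. In form: [[[x, y, z, rx, ry, rz, grip], ...]]. A call has 1 to 8 rows; each row is the pose to reach, as a shift and turn from the pose measured when the call began, along the tool's axes at that moment; what a row does not reach only later rows make up. A row lasts 1/10 s, in which the tool goes at most 50 mm and 8.59 degrees, less where a joint would pass 70% of its speed; a pose out of reach is approached as far as the arm can. A call with a gripper value outside its range is refused whole. The fingers move at their own pace and stop on an object; "newtons" is the grip in N (left out, the last holds). Time passes only in rows, so rows that repeat a pose let the fingers close. It gives the time, the measured TCP pose, the force and the opening at its end, in the units of the state.
- arm.get_state(): the state, without advancing time (a new reading comes with each control period).
- optics.grab_frame(name): name is "side" or "top" or "wrist"; returns the picture (480x640x3 uint8, red, green, blue); there is no depth.
- optics.camera_model(name): a dict with "mtx" (3x3 intrinsics, pixels), "R" (3x3) and "t" (3): a world point X has camera coordinates R X + t; the wrist camera has in their place "mount" (4x4, takes a point from camera to tool coordinates, whose origin is the TCP and whose axes are the flange's). Camera axes: x right, y down, z forward; pixel columns grow to the right and rows downward; lengths in m; the calibration is good to about 2 mm. A picture is of the moment at which its call begins: read the wrist's pose just before it. camera_model takes no time and is no camera call.
- arm.job_done(): hands the job in, once; it reports no verdict.
The state is a dict: "t": time; "q": joint angles; "qd": joint speeds; "joint_efforts": joint torques, N m; "eef_pos": TCP position; "ee_rot": TCP orientation; "force": force on the tool from outside, world axes, zero at the start; "moment": the same for the moment, N m; "width": finger opening in m.
Only numpy, scipy, OpenCV 4.12 (cv2) and the standard library are available. Lean on these libraries where they do the work, as an engineer would, in place of code of your own. Each camera call takes 0.05 s, during which the arm holds its last target.

### The job

Put this cooling blower back together: gently lower the impeller over the axle stub, down into the deep housing until it sits fully home, and let go of it. Then take the bent-nose circlip pliers (the circlip is already on their tips), squeeze the handles to spread the ring, and slide it, level and without forcing, over the end of the axle down to the groove just above the hub. Finish while still holding the pliers squeezed, with the open ring held around the groove and not leaning on anything; leave the cover, screwdriver and drive bracket alone.

Things in the scene. Friction and masses are not known exactly. Their poses are not given: they have to be found in the camera images.
- blower: fixed blower housing, bare aluminium, open-topped (cover is off): square base 136 x 136 x 8 mm, upright round cup, 132 mm outside and 122 mm inside diameter, rim 56 mm above the bench; outlet duct of the same height towards its own +x, out to 115 mm from the axis. A steel axle stub stands upright in the middle. Origin: on the axle's axis, at bench level; z up
- axle_tip (a point): tip of the axle stub, on its axis, 89 mm above the bench. The stub is 24 mm in diameter; its top 6 mm taper to 17 mm
- seat (a point): centre of the flat bearing seat (40 mm wide) around the foot of the axle stub, inside the cup, 15 mm above the bench. The impeller's underside rests on it when fully home
- groove (a point): middle of the circlip groove in the axle stub, on its axis, 75 mm above the bench. The groove is a darker band 6 mm wide and 20 mm in diameter; its lower edge (72 mm above the bench) is level with the top of the hub when the impeller is fully home
- impeller: loose impeller, 140 to 280 g, upright on the bench: grey back plate 108 mm across, 4 mm thick; small vanes up to 27 mm high between 40 and 54 mm from the axis (lower ones, 14 mm, further in); central upright aluminium hub 44 mm in diameter, 57 mm high, with a 28 mm bore right through. Origin: centre of the underside; z up through the hub
- hub_top (a point): centre of the impeller's hub top, 57 mm above its underside. Pinch the hub across its 44 mm by its upper 27 mm, above the vanes; the axle stub comes up through the bore and finally stands 17 mm above this point
- pliers: loose bent-nose circlip pliers, about 190 g, lying flat, 190 mm long: two black-gripped handles from 30 to 112 mm behind the pivot, 16 mm high (z = 0 to 16 mm); steel jaws 9 to 15 mm above z = 0 ahead of it, with pins pointing down through the circlip's lugs. Origin: on the midline under the pivot, level with the handles' underside; +x from pivot to nose, z up
- handles (a point): point on the pliers' midline 65 mm behind the pivot, 8 mm above the handles' underside. Across here the handles are 57 mm wide when free; squeezed (2 N at first, 8 N at the end) they come parallel, 34 mm wide, against the pliers' own stop, which limits the spread: simply close the gripper firmly on them
- ring (a point): centre of the spread circlip's opening, at mid-thickness, 2.5 mm above the handles' underside, on the midline, 61.4 mm ahead of the pivot (the free ring is centred 7 mm farther out). Dark steel ring, 3 mm thick, 4 mm wide in section, gap towards the pliers, held on their pins. Free it is 21.6 mm inside, too tight for the axle; fully spread, a 28 mm round passes
- half_l (a joint): how far each half of the pliers is squeezed, rad: 0 free, 0.18 at the stop (circlip fully spread), up to 0.20 under a hard grip. A spring opens the pliers when they are let go
- cover: bystander: the blower's aluminium cover ring, 132 mm across, 12 mm high, lying on the bench. Origin: centre of its underside
- driver: bystander: small screwdriver, 170 mm long, lying on the bench. Origin: middle of its underside
- bracket: bystander: thin steel drive bracket, 70 x 100 mm, 14 mm high, lying like a low bridge on two folded edges. Origin: under its middle, at bench level
Mind the look-alikes: they are no part of the job. Of the things that look like the pliers, the middle-sized one is meant.

How it is judged:
By the outcome, as a careful person would: the job done as asked, in the order asked, and still so for the second after the job is handed in, while the arm keeps its last pose, push and grip.
It also fails if it takes over 59 s, if anything falls off the work surface, if the arm or the gripper's body presses on something with over 40 N, if the wrist force passes 120 N, or if a joint passes its speed limit or range.

## Working session

There is one attempt and no reset: what is moved stays moved. The work goes in short steps, Python scripts to look and compute and a tool call to move; the robot and the scene stay as the last step left them, time stands still between calls to the robot, and variables do not carry over. Pictures are saved under pics/ and viewed, and the job is handed in when it is done.

Besides the shell and the picture viewer there is one more tool, called after "Emit:" as name(argument=value, ...), one argument or row to a line, values as JSON. jog_arm: Moves the arm, as the interface text tells. Its arguments: {"type":"object","properties":{"motion":{"type":"array","items":{"type":"array","items":{"type":"array","items":{"type":"number"}}}},"newtons":{"type":"number"}},"required":["motion"]}

```bash
mkdir -p pics
python3 - <<'E'
from station import arm, optics
import cv2
print(arm.get_state())
for n in ("top","side","wrist"):
    m=optics.camera_model(n); print(n,m)
    cv2.imwrite(f"pics/{n}0.png",optics.grab_frame(n)[:,:,::-1])
E
```

```text
{'t': 0.0, 'q': array([-1.00391096e+00,  3.59403617e-01,  1.10875971e-02, -3.61855819e-04,
       -1.22407667e+00, -2.88099717e-01]), 'qd': array([-0.00048617,  0.00173599, -0.00096048,  0.00019049, -0.00065031,
       -0.00012134]), 'joint_efforts': array([-2.29733712e-03, -5.82719493e+01,  2.93039292e+01,  6.99709520e+00,
        6.66759574e-03, -1.18232870e-04]), 'eef_pos': array([ 0.18561913, -0.64852567,  0.24762222]), 'ee_rot': array([ 3.13996542e+00, -1.27473351e-04, -2.86293013e+00]), 'force': array([-0.4772253 , -0.42830331, -0.26392007]), 'moment': array([ 0.01243841,  0.03214042, -0.01205325]), 'width': 0.08781717271790775}
top {'mtx': array([[570.05401533,   0.        , 319.85926096],
       [  0.        , 570.05401533, 247.12792786],
       [  0.        ,   0.        ,   1.        ]]), 'R': array([[ 0.013224  , -0.99986852,  0.00938491],
       [-0.98363645, -0.01469474, -0.17956446],
       [ 0.17967875, -0.00685678, -0.98370144]]), 't': array([0.0623237 , 0.43857839, 1.65316483])}
side {'mtx': array([[519.70890394,   0.        , 319.8237535 ],
       [  0.        , 519.70890394, 242.82800419],
       [  0.        ,   0.        ,   1.        ]]), 'R': array([[-0.7797945 , -0.62564864,  0.02200694],
       [-0.39116344,  0.45948884, -0.79740904],
       [ 0.48878594, -0.6304235 , -0.60303775]]), 't': array([0.38720826, 0.2042663 , 1.38730347])}
wrist {'mtx': array([[355.00937771,   0.        , 317.18863926],
       [  0.        , 355.00937771, 238.78121401],
       [  0.        ,   0.        ,   1.        ]]), 'mount': array([[-8.05055972e-04, -9.51381061e-01, -3.08015306e-01,
         8.46411668e-02],
       [ 9.99999651e-01, -6.97039159e-04, -4.60710340e-04,
         2.05476717e-03],
       [ 2.23612362e-04, -3.08015570e-01,  9.51381290e-01,
        -1.34998833e-01],
       [ 0.00000000e+00,  0.00000000e+00,  0.00000000e+00,
         1.00000000e+00]])}
```

View pics/top0.png

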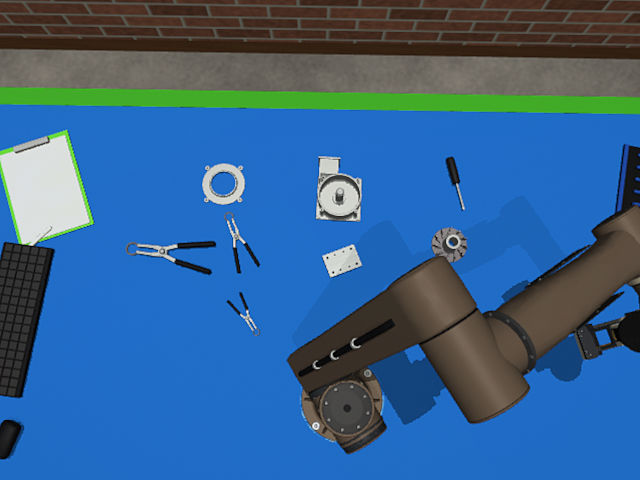

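View pics/side0.png

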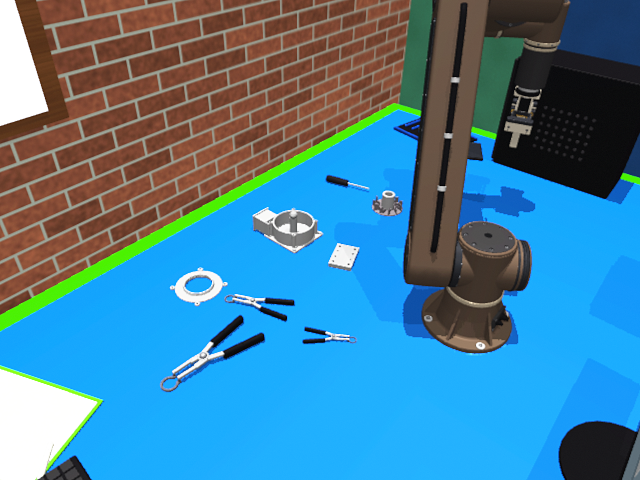

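View pics/wrist0.png

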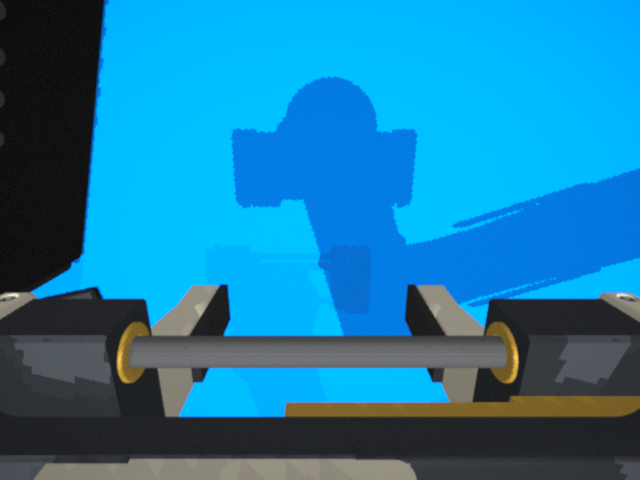

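```bash
cat > h.py <<'E'
from station import arm, optics
import numpy as np, cv2
from scipy.spatial.transform import Rotation as Ro
def cam(name,st=None):
    m=optics.camera_model(name)
    if name!="wrist": return m["mtx"],m["R"],m["t"]
    st=st or arm.get_state()
    T=np.eye(4); T[:3,:3]=Ro.from_euler("xyz",st["ee_rot"]).as_matrix(); T[:3,3]=st["eef_pos"]
    W=np.linalg.inv(T@m["mount"]); return m["mtx"],W[:3,:3],W[:3,3]
def unproj(c,uv,z):
    K,R,t=c; uv=np.atleast_2d(np.array(uv,float))
    d=np.c_[uv,np.ones(len(uv))]@np.linalg.inv(K).T@R
    o=-R.T@t
    return o+d*((z-o[2])/d[:,2])[:,None]
def proj(c,X):
    K,R,t=c; p=(np.atleast_2d(X)@R.T+t)@K.T; return p[:,:2]/p[:,2:]
def crop(src,x0,y0,x1,y1,s,out):
    im=cv2.imread(src)[y0:y1,x0:x1]; cv2.imwrite(out,cv2.resize(im,None,fx=s,fy=s,interpolation=cv2.INTER_CUBIC))
E
python3 - <<'E'
from h import *
crop("pics/top0.png",120,150,280,350,3.75 if 0 else 3,"pics/c1.png")
crop("pics/top0.png",300,140,480,290,4,"pics/c2.png")
c=cam("top")
print(unproj(c,[[229,215],[240,244],[248,270],[132,248],[213,272],[257,333],[240,295],[339,195],[452,242],[223,184],[341,261]],0.01).round(3))
E
```

```text
[[ 0.538  0.347  0.01 ]
 [ 0.449  0.31   0.01 ]
 [ 0.37   0.283  0.01 ]
 [ 0.432  0.634  0.01 ]
 [ 0.363  0.387  0.01 ]
 [ 0.184  0.25   0.01 ]
 [ 0.295  0.304  0.01 ]
 [ 0.607  0.012  0.01 ]
 [ 0.465 -0.332  0.01 ]
 [ 0.636  0.369  0.01 ]
 [ 0.402  0.004  0.01 ]]
```

View pics/c1.png

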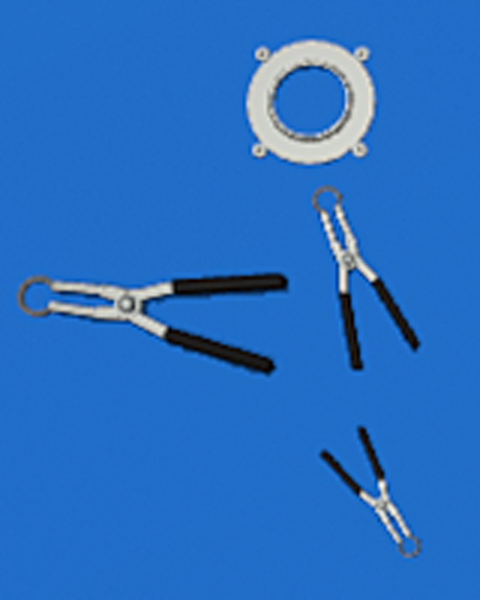

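View pics/c2.png

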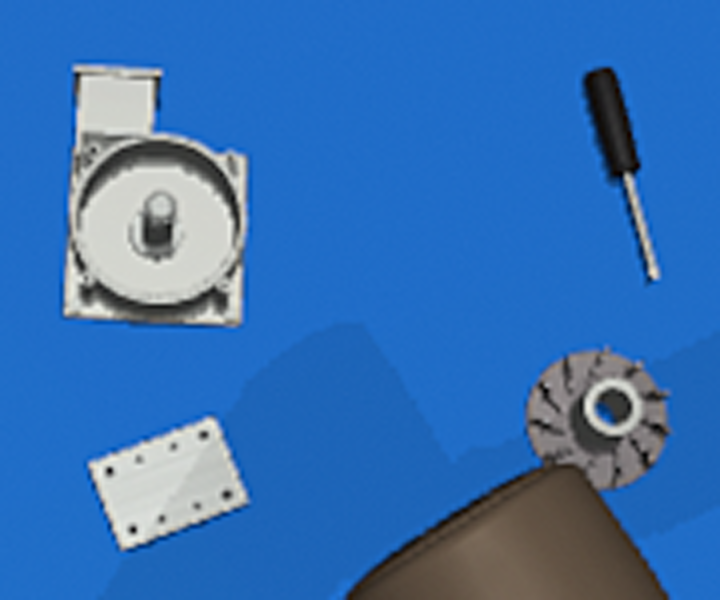

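The things that look like pliers, in the top view: a large one at (170,258), a middle one at (237,243) and a small one at (243,315). They are about 270, 190 and 125 mm long. The middle one fits the stated 190 mm, and the crop confirms it, with its ring at (229,216) and handles at (240–257,270). Next I work out the move to above the impeller hub, seen at (453,241).

```bash
cat >> h.py <<'E'
def togo(target,yaw=None,st=None):
    "shift in tool axes & turn (deg) to reach target TCP pos, pointing down with yaw"
    st=st or arm.get_state(); R=Ro.from_euler("xyz",st["ee_rot"])
    sh=R.inv().apply(np.array(target)-st["eef_pos"])
    y=st["ee_rot"][2] if yaw is None else yaw
    tr=(R.inv()*Ro.from_euler("xyz",[np.pi,0,y])).as_rotvec(degrees=True)
    return sh.round(4),tr.round(2)
E
python3 - <<'E'
from h import *
c=cam("top")
h=unproj(c,[[453,241.3]],.057)[0]; a=unproj(c,[[339.75,190]],.089)[0]
print(h,a)
# camera offset: want hub near view; TCP over hub at z .16
print(togo([h[0],h[1],.17]),togo([h[0],h[1],.17],0.28))
E
```

```text
[ 0.45778491 -0.32387424  0.057     ] [0.59991898 0.01270722 0.089     ]
(array([-0.351 ,  0.2373,  0.0781]), array([ 0.07, -0.01, -0.  ])) (array([-0.351 ,  0.2373,  0.0781]), array([-1.0000e-02, -1.1000e-01,  1.7993e+02]))
```

Emit:
jog_arm(
  motion=[
    [[-0.351, 0.237, 0.078, 0, 0, -65, 0.0876], [-0.351, 0.237, 0.078, 0, 0, -65, 0.0876], [-0.351, 0.237, 0.078, 0, 0, -65, 0.0876], [-0.351, 0.237, 0.078, 0, 0, -65, 0.0876], [-0.351, 0.237, 0.078, 0, 0, -65, 0.0876], [-0.351, 0.237, 0.078, 0, 0, -65, 0.0876], [-0.351, 0.237, 0.078, 0, 0, -65, 0.0876], [-0.351, 0.237, 0.078, 0, 0, -65, 0.0876]],
  ],
)

```text
t: 0.95
eef_pos: [0.4392, -0.3457, 0.1755]
ee_rot: [3.141, 0.001, -1.723]
force: [1.2, 0.1, -0.1]
width: 0.0877
```

Run:
```python
from h import *
print(arm.get_state()['q'],togo([.4578,-.3239,.17]),arm.get_state()['ee_rot'])
```

```text
[-0.31713363  0.2296106  -0.34743834 -0.00118217 -0.9943733   0.16592957] (array([-0.0243, -0.0151,  0.0055]), array([0.03, 0.06, 0.  ])) [ 3.14113867e+00  1.08057817e-03 -1.72264527e+00]
```

Emit:
jog_arm(
  motion=[
    [[-0.024, -0.015, 0.006, 0, 0, -17, 0.0876], [-0.024, -0.015, 0.006, 0, 0, -17, 0.0876], [-0.024, -0.015, 0.006, 0, 0, -17, 0.0876]],
  ],
)

```text
t: 1.25
eef_pos: [0.4582, -0.3232, 0.1691]
ee_rot: [3.141, 0.002, -1.421]
force: [-0.2, 0.8, -0.0]
width: 0.0874
```

Run:
```python
from h import *
st=arm.get_state();print(st['eef_pos'],st['ee_rot'],st['qd'].round(3))
cv2.imwrite("pics/w1.png",optics.grab_frame("wrist")[:,:,::-1])
cv2.imwrite("pics/t1.png",optics.grab_frame("top")[:,:,::-1])
print(proj(cam("wrist",st),[[.4578,-.3239,.057]]))
```

```text
[ 0.45817711 -0.32315762  0.169079  ] [ 3.14076549e+00  1.56323921e-03 -1.42137471e+00] [-0.03  -0.007  0.003  0.002 -0.004 -0.149]
[[316.53385149 240.39063988]]
```

View pics/w1.png

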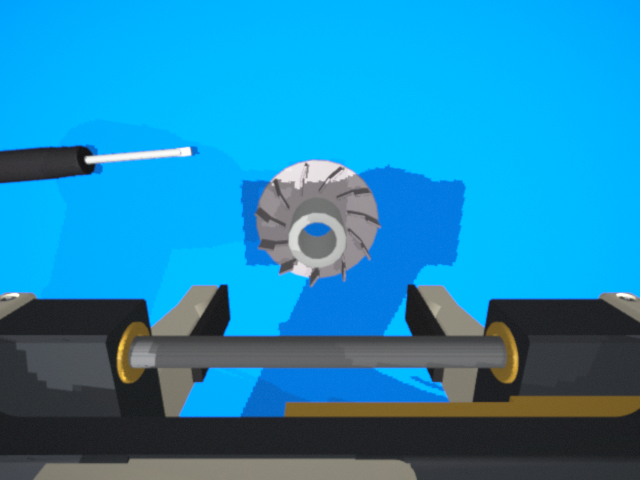

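View pics/t1.png

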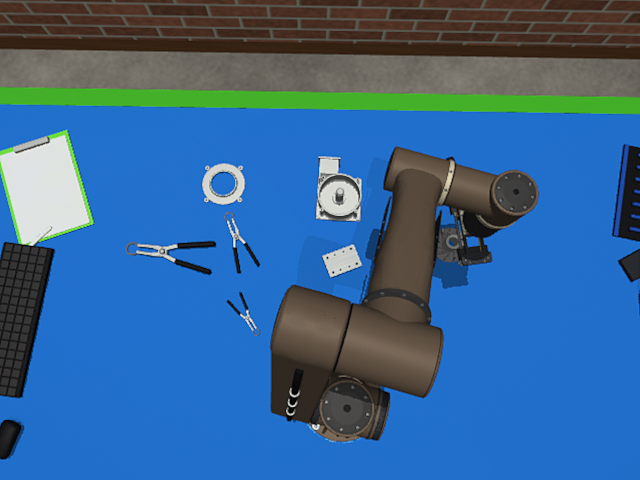

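The hub ring is centred at (317,240), which agrees with the projected estimate to within 1 px. I go down and pinch it with the TCP at z=0.054, so the tips are at 32 mm, above the vanes.

Emit:
jog_arm(
  motion=[
    [[0, 0, 0.05, 0, 0, 0, 0.0876], [0, 0, 0.09, 0, 0, 0, 0.0876], [0, 0, 0.115, 0, 0, 0, 0.0876], [0, 0, 0.115, 0, 0, 0, 0.0876], [0, 0, 0.115, 0, 0, 0, 0.03], [0, 0, 0.115, 0, 0, 0, 0.03], [0, 0, 0.115, 0, 0, 0, 0.03], [0, 0, 0.115, 0, 0, 0, 0.03]],
  ],
  newtons=25,
)

```text
t: 2.15
eef_pos: [0.4581, -0.3244, 0.0558]
ee_rot: [-3.14, 0.0, -1.431]
force: [0.4, 0.4, -0.2]
width: 0.061
```

Emit:
jog_arm(
  motion=[
    [[0, 0, 0.001, 0, 0, 0, 0.03], [0, 0, 0.001, 0, 0, 0, 0.03], [0, 0, 0.001, 0, 0, 0, 0.03], [0, 0, 0.001, 0, 0, 0, 0.03]],
  ],
)

```text
t: 2.55
eef_pos: [0.4584, -0.3245, 0.0553]
ee_rot: [-3.139, -0.0, -1.431]
force: [-1.4, 1.4, 6.1]
width: 0.046
```

Emit:
jog_arm(
  motion=[
    [[0, 0, 0.0, 0, 0, 0, 0.03], [0, 0, 0.0, 0, 0, 0, 0.03], [0, 0, 0, 0, 0, 0, 0.03]],
  ],
)

```text
t: 2.85
eef_pos: [0.4585, -0.3244, 0.0553]
ee_rot: [-3.139, -0.0, -1.431]
force: [0.4, 0.7, 2.6]
width: 0.0459
```

Run:
```python
from h import *
st=arm.get_state();print(st['eef_pos'],st['ee_rot'],st['width'],st['force'])
cv2.imwrite("pics/w2.png",optics.grab_frame("wrist")[:,:,::-1])
```

```text
[ 0.45846017 -0.32443495  0.05530476] [-3.13925251e+00 -1.21371151e-04 -1.43054448e+00] 0.04594315276328654 [0.38559131 0.67834617 2.60880325]
```

View pics/w2.png

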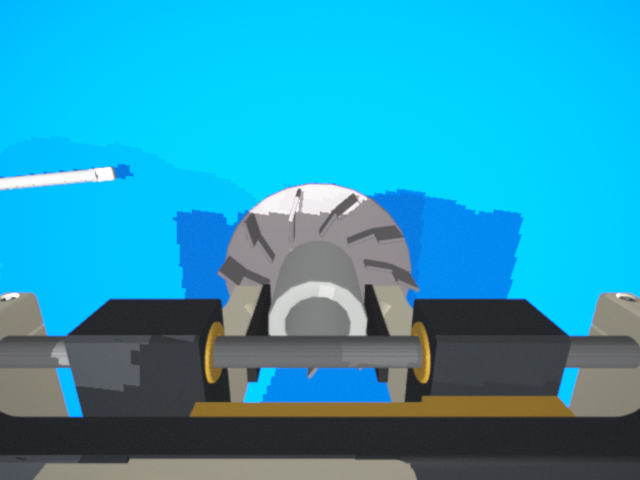

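Run:
```python
from h import *
print(togo([.505,-.018,.205],.31))
```

```text
(array([-0.2969, -0.0893, -0.1495]), array([-9.000e-02, -1.200e-01, -9.972e+01]))
```

Emit:
jog_arm(
  motion=[
    [[0, 0, -0.01, 0, 0, 0, 0.03], [0, 0, -0.03, 0, 0, 0, 0.03], [0, 0, -0.07, 0, 0, 0, 0.03], [0, 0, -0.11, 0, 0, 0, 0.03], [0, 0, -0.15, 0, 0, -5, 0.03]],
  ],
)

```text
t: 3.4
eef_pos: [0.4575, -0.3242, 0.2071]
ee_rot: [-3.14, 0.0, -1.343]
force: [0.8, -0.6, -2.0]
width: 0.0456
```

Run:
```python
from h import *
st=arm.get_state();print(togo([.505,-.018,.205],.31),st['force'],st['width'])
```

```text
(array([-0.2876, -0.1155,  0.0023]), array([-8.000e-02, -7.000e-02, -9.469e+01])) [ 0.79745058 -0.57403298 -1.99701229] 0.045588897167963
```

Emit:
jog_arm(
  motion=[
    [[-0.03, -0.01, 0, 0, 0, -8, 0.03], [-0.07, -0.03, 0, 0, 0, -16, 0.03], [-0.11, -0.045, 0, 0, 0, -24, 0.03], [-0.15, -0.06, 0, 0, 0, -32, 0.03], [-0.19, -0.075, 0, 0, 0, -40, 0.03], [-0.23, -0.09, 0, 0, 0, -48, 0.03], [-0.265, -0.105, 0, 0, 0, -56, 0.03], [-0.287, -0.115, 0.002, 0, 0, -64, 0.03]],
  ],
)

```text
t: 4.2
eef_pos: [0.5047, -0.0163, 0.206]
ee_rot: [-3.14, -0.002, -0.218]
force: [0.2, 0.4, -1.6]
width: 0.0457
```

Emit:
jog_arm(
  motion=[
    [[0, 0, 0, 0, 0, -8, 0.03], [0, 0, 0, 0, 0, -16, 0.03], [0, 0, 0, 0, 0, -24, 0.03], [0, 0, 0, 0, 0, -30, 0.03], [0, 0, 0, 0, 0, -30, 0.03]],
  ],
)

```text
t: 4.7
eef_pos: [0.5043, -0.0163, 0.2062]
ee_rot: [-3.141, -0.002, 0.307]
force: [-0.9, 0.1, -2.0]
width: 0.0459
```

Run:
```python
from h import *
st=arm.get_state();print(st['eef_pos'],st['ee_rot'],st['width'],st['force'],st['qd'].round(3),st['q'])
cv2.imwrite("pics/w3.png",optics.grab_frame("wrist")[:,:,::-1])
print(proj(cam("wrist",st),[[.5999,.0127,.089],[.5999,.0127,.015]]))
```

```text
[ 0.50428015 -0.01629389  0.20623992] [-3.14111136e+00 -2.25348441e-03  3.06764151e-01] 0.04586511644486906 [-0.87632622  0.06828073 -1.95065562] [-0.001  0.001  0.002  0.001  0.004 -0.126] [ 3.57374154e-01  1.09903896e-01 -4.20232803e-01 -4.25579789e-04
 -1.03838472e+00  1.52040248e+00]
[[322.159322    97.98088311]
 [321.03632242 104.09474745]]
```

View pics/w3.png

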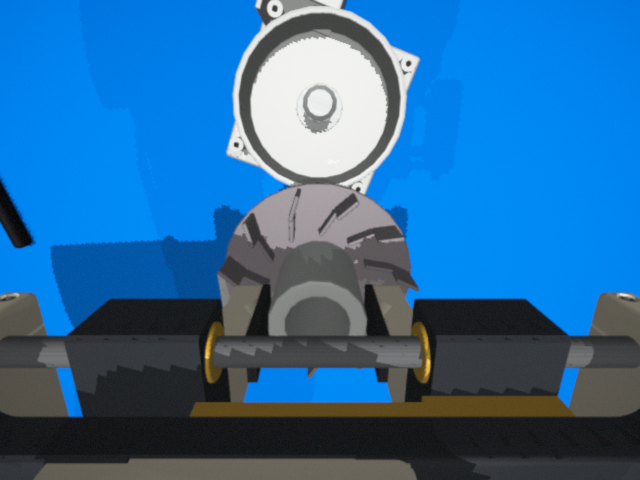

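Run:
```python
from h import *
crop("pics/w3.png",230,30,410,190,4,"pics/c3.png")
```

```text
(no output)
```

View pics/c3.png

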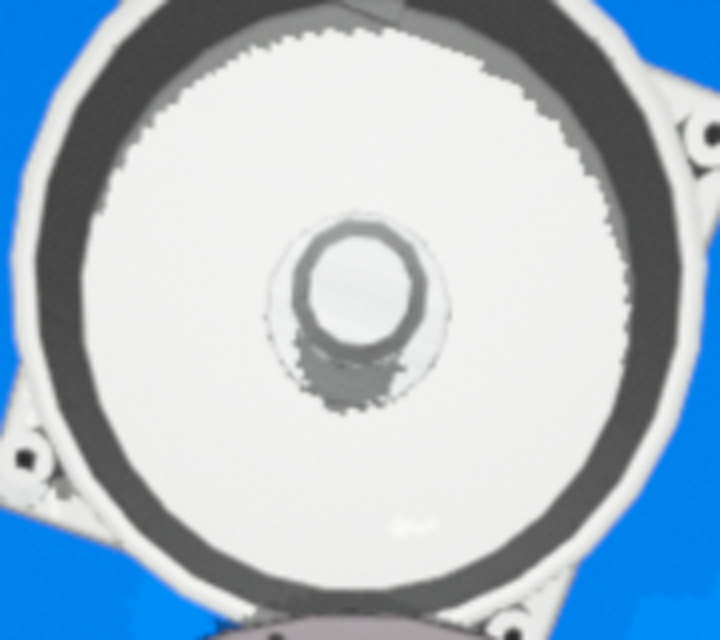

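Run:
```python
from h import *
st=arm.get_state()
a=unproj(cam("wrist",st),[[319.9,101.6]],.089)[0]; print(a)
# rim check: center at z=.056: left/right crop edges
print(togo([a[0],a[1],.15],None))
# side cam check
print(proj(cam("side"),[a,[.5999,.0127,.089]]),proj(cam("top"),[a]))
crop("pics/side0.png",240,190,340,260,7,"pics/c4.png")
```

```text
[0.59754514 0.01307133 0.089     ]
(array([ 0.0976, -0.0002,  0.0565]), array([-0.02, -0.14,  0.  ]))
[[292.52080932 212.48507805]
 [292.02923416 212.16054607]] [[339.62034529 190.77919935]]
```

View pics/c4.png

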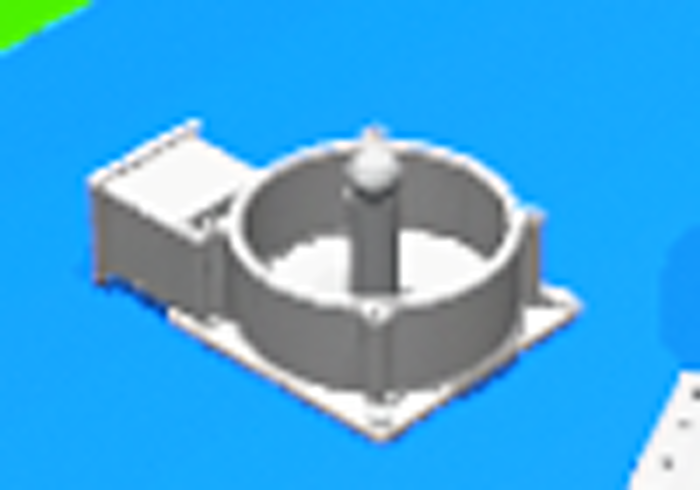

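Emit:
jog_arm(
  motion=[
    [[0.03, 0, 0, 0, 0, 0, 0.03], [0.06, 0, 0.01, 0, 0, 0, 0.03], [0.085, 0, 0.025, 0, 0, 0, 0.03], [0.0976, 0, 0.03, 0, -0.1, 0, 0.03], [0.0976, 0, 0.03, 0, -0.1, 0, 0.03], [0.0976, 0, 0.03, 0, -0.1, 0, 0.03]],
  ],
)

```text
t: 5.35
eef_pos: [0.597, 0.0126, 0.1764]
ee_rot: [-3.141, 0.001, 0.301]
force: [-1.0, -1.1, -1.4]
width: 0.0459
```

Run:
```python
from h import *
st=arm.get_state();print(st['eef_pos'],st['ee_rot'],togo([.5975,.0130,.128],None))
cv2.imwrite("pics/s4.png",optics.grab_frame("side")[:,:,::-1])
crop("pics/s4.png",230,130,370,260,5,"pics/c5.png")
cv2.imwrite("pics/w4.png",optics.grab_frame("wrist")[:,:,::-1])
```

```text
[0.59699668 0.01256696 0.17635851] [-3.14114542e+00  5.59564309e-04  3.01439615e-01] (array([ 0.0006, -0.0002,  0.0484]), array([-0.03,  0.03, -0.  ]))
```

View pics/c5.png

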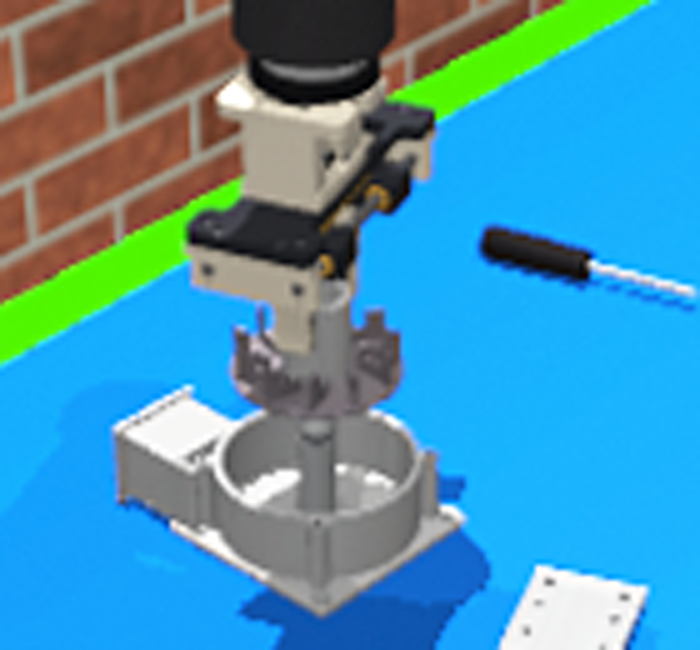

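View pics/w4.png

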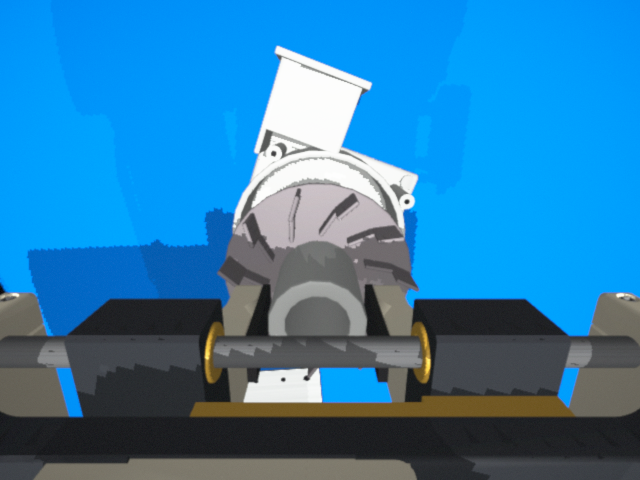

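Emit:
jog_arm(
  motion=[
    [[0.0006, 0, 0.015, 0, 0, 0, 0.03], [0.0006, 0, 0.025, 0, 0, 0, 0.03], [0.0006, 0, 0.032, 0, 0, 0, 0.03], [0.0006, 0, 0.038, 0, 0, 0, 0.03], [0.0006, 0, 0.044, 0, 0, 0, 0.03], [0.0006, 0, 0.05, 0, 0, 0, 0.03]],
  ],
)

```text
t: 6.05
eef_pos: [0.5977, 0.0128, 0.1269]
ee_rot: [-3.141, -0.001, 0.302]
force: [-0.0, -0.5, -2.3]
width: 0.0458
```

Emit:
jog_arm(
  motion=[
    [[0, 0, 0.008, 0, 0, 0, 0.03], [0, 0, 0.016, 0, 0, 0, 0.03], [0, 0, 0.024, 0, 0, 0, 0.03], [0, 0, 0.032, 0, 0, 0, 0.03], [0, 0, 0.04, 0, 0, 0, 0.03], [0, 0, 0.045, 0, 0, 0, 0.03], [0, 0, 0.048, 0, 0, 0, 0.03]],
  ],
)

```text
t: 6.75
eef_pos: [0.5975, 0.0127, 0.0782]
ee_rot: [-3.141, -0.001, 0.302]
force: [0.4, 0.3, -0.9]
width: 0.046
```

Run:
```python
from h import *
st=arm.get_state();print(st['eef_pos'],st['ee_rot'],st['force'],st['moment'])
cv2.imwrite("pics/w5.png",optics.grab_frame("wrist")[:,:,::-1])
```

```text
[0.59753846 0.01273919 0.07820604] [-3.14118235e+00 -5.98059667e-04  3.02008980e-01] [ 0.42088217  0.29047714 -0.90997228] [-0.1109326   0.12797272  0.01650122]
```

View pics/w5.png

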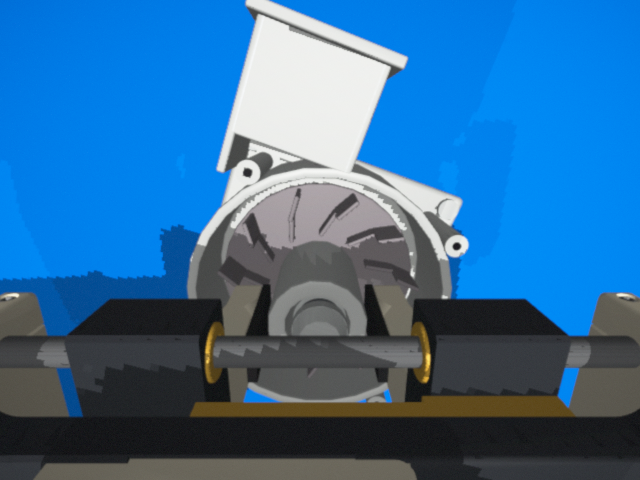

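Emit:
jog_arm(
  motion=[
    [[0, 0, 0.003, 0, 0, 0, 0.03], [0, 0, 0.0055, 0, 0, 0, 0.03], [0, 0, 0.007, 0, 0, 0, 0.03], [0, 0, 0.008, 0, 0, 0, 0.03], [0, 0, 0.0085, 0, 0, 0, 0.03]],
  ],
)

```text
t: 7.3
eef_pos: [0.5976, 0.0127, 0.0703]
ee_rot: [-3.141, -0.001, 0.302]
force: [-3.7, 0.1, 8.5]
width: 0.0458
```

Contact came at exactly the expected seat height (TCP 0.0703). I open only to 0.060, because fully open fingers would hit the cup.

Emit:
jog_arm(
  motion=[
    [[0, 0, 0, 0, 0, 0, 0.06], [0, 0, 0, 0, 0, 0, 0.06], [0, 0, 0, 0, 0, 0, 0.06], [0, 0, 0, 0, 0, 0, 0.06]],
  ],
)

```text
t: 7.7
eef_pos: [0.5977, 0.0128, 0.0703]
ee_rot: [-3.141, -0.001, 0.302]
force: [-0.5, -0.3, -0.5]
width: 0.0598
```

Run:
```python
from h import *
st=arm.get_state();print(st['eef_pos'],st['ee_rot'],st['force'],st['width'])
cv2.imwrite("pics/w6.png",optics.grab_frame("wrist")[:,:,::-1])
```

```text
[0.5977211  0.01276169 0.07027902] [-3.14136688e+00 -9.78083921e-04  3.02249590e-01] [-0.54605234 -0.3110019  -0.5064606 ] 0.05979690242863783
```

View pics/w6.png

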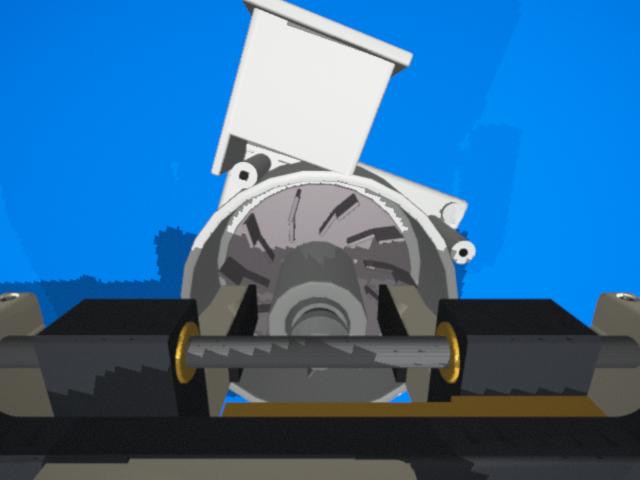

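Emit:
jog_arm(
  motion=[
    [[0, 0, -0.015, 0, 0, 0, 0.06], [0, 0, -0.04, 0, 0, 0, 0.06], [0, 0, -0.08, 0, 0, 0, 0.0876], [-0.04, 0, -0.12, 0, 0, 0, 0.0876], [-0.08, 0, -0.12, 0, 0, 0, 0.0876], [-0.08, 0, -0.12, 0, 0, 0, 0.0876]],
  ],
)

```text
t: 8.35
eef_pos: [0.5174, -0.0122, 0.1918]
ee_rot: [-3.14, -0.002, 0.301]
force: [0.8, 1.0, 0.5]
width: 0.0852
```

Run:
```python
from h import *
st=arm.get_state();print(st['eef_pos'],st['ee_rot'],st['force'],st['width'])
cv2.imwrite("pics/w7.png",optics.grab_frame("wrist")[:,:,::-1])
crop("pics/w7.png",220,60,420,260,3,"pics/c7.png")
c=cam("wrist",st)
print(proj(c,[[.5975,.0130,.089],[.5975,.013,.072]]))
# pliers approximate pose
ct=cam("top")
p=unproj(ct,[[120+348/3,150+260/3]],.018)[0]; r=unproj(ct,[[120+327/3,150+199/3]],.0025)[0]
b1=unproj(ct,[[120+357/3,150+365/3]],.008)[0]; b2=unproj(ct,[[120+415/3,150+346/3]],.008)[0]
print(p,r,b1,b2)
```

```text
[ 0.51739808 -0.01224592  0.19182518] [-3.14026899e+00 -2.46712992e-03  3.01337852e-01] [0.8110098  0.96841711 0.48708239] 0.08523640624961966
[[320.0411478  123.22221195]
 [319.87832991 123.31343204]]
[0.46983264 0.32143068 0.018     ] [0.53603994 0.34755417 0.0025    ] [0.36500886 0.30964476 0.008     ] [0.38503497 0.25238047 0.008     ]
```

View pics/c7.png

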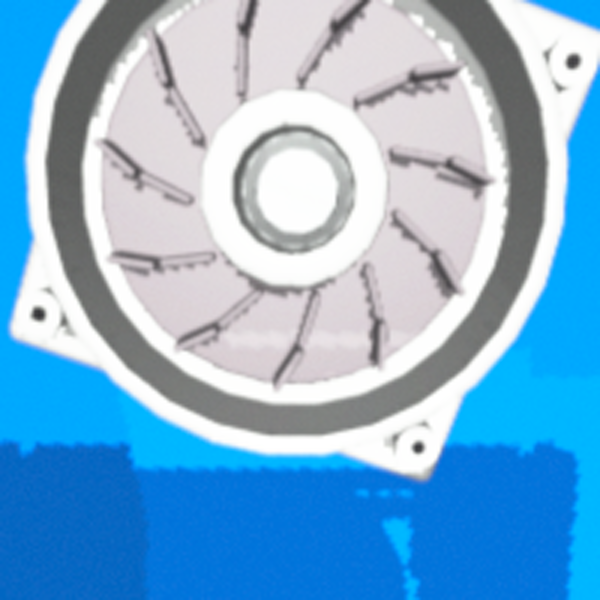

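The axle tip is at (319.3,123.7), against a predicted (320,123.2), and the impeller sits concentric in the cup. Now I go above the middle pliers for a close look.

Run:
```python
from h import *
print(togo([.42,.30,.19],.39))
```

```text
(array([-0.0023, -0.3272,  0.0017]), array([-0.03, -0.18, -5.04]))
```

Emit:
jog_arm(
  motion=[
    [[0, -0.05, 0, 0, 0, 0, 0.0876], [0, -0.1, 0, 0, 0, 0, 0.0876], [0, -0.15, 0, 0, 0, -5, 0.0876], [0, -0.2, 0, 0, 0, -5, 0.0876], [0, -0.25, 0, 0, 0, -5, 0.0876], [-0.002, -0.29, 0, 0, 0, -5, 0.0876], [-0.002, -0.327, 0.002, 0, -0.2, -5, 0.08], [-0.002, -0.327, 0.002, 0, -0.2, -5, 0.08]],
  ],
)

```text
t: 9.2
eef_pos: [0.4199, 0.3041, 0.1892]
ee_rot: [-3.141, 0.0, 0.393]
force: [0.3, -0.4, 0.2]
width: 0.0811
```

Emit:
jog_arm(
  motion=[
    [[0, 0, 0, 0, 0, 0, 0.08], [0, 0, 0, 0, 0, 0, 0.08]],
  ],
)

```text
t: 9.4
eef_pos: [0.42, 0.3041, 0.1886]
ee_rot: [3.142, 0.001, 0.393]
force: [0.6, -0.3, 0.7]
width: 0.0803
```

Run:
```python
from h import *
st=arm.get_state();print(st['eef_pos'],st['ee_rot'],st['force'],st['width'],st['qd'].round(3))
cv2.imwrite("pics/w8.png",optics.grab_frame("wrist")[:,:,::-1])
c=cam("wrist",st)
print(proj(c,[[.470,.3214,.018],[.536,.3475,.0025],[.41,.297,.016]]))
```

```text
[0.42000333 0.30413325 0.18864126] [3.14152961e+00 9.23865584e-04 3.93261504e-01] [ 0.55593816 -0.28710792  0.66966395] 0.08030304621299246 [-0.016 -0.012 -0.006  0.001 -0.003  0.001]
[[323.43007114 161.81906946]
 [324.94453002  72.33075528]
 [322.56049625 234.26254075]]
```

View pics/w8.png

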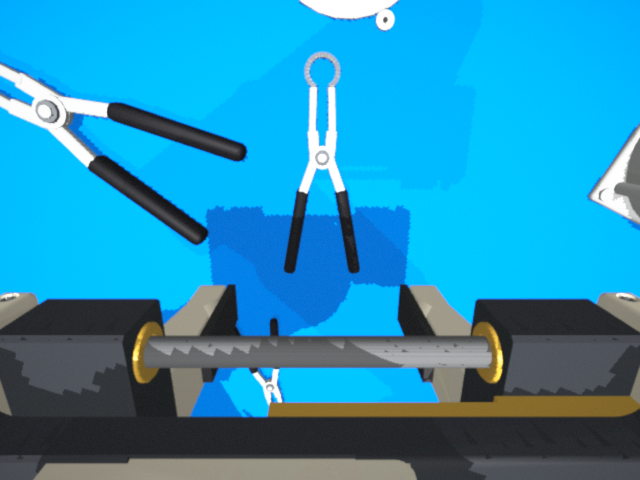

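Run:
```python
from h import *
crop("pics/w8.png",270,40,380,280,2.5*1.0,"pics/c8.png")
crop("pics/w8.png",270,40,380,180,5,"pics/c8a.png")
```

```text
(no output)
```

View pics/c8.png

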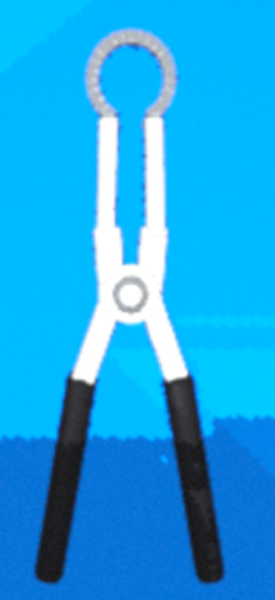

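View pics/c8a.png

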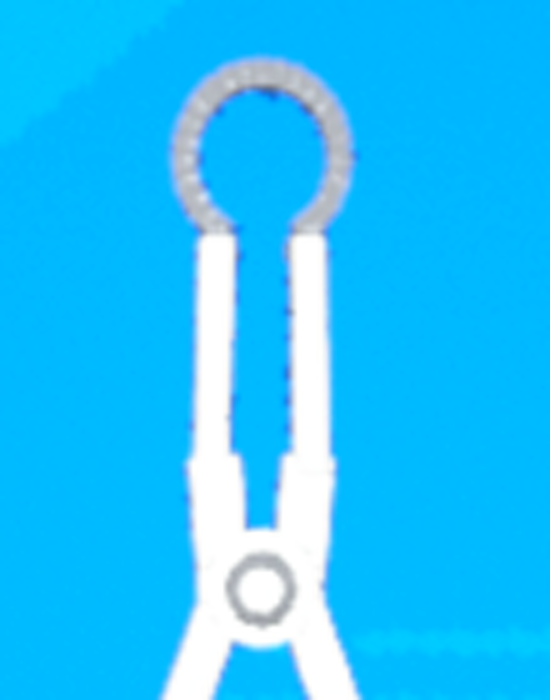

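Run:
```python
from h import *
st=arm.get_state(); c=cam("wrist",st)
r=unproj(c,[[322.4,70.2]],.004)[0]
e=unproj(c,[[288.8,270],[354,270]],.012).mean(0)
for z in (.012,.016,.02):
    p=unproj(c,[[322.3,157.8]],z)[0]; print(z,p,np.hypot(*(r-p)[:2]),np.hypot(*(e-p)[:2]))
print(r,e)
d=(r-e)[:2]; yaw=np.arctan2(d[1],d[0]); u=d/np.linalg.norm(d)
piv=r[:2]-.0684*u; g=piv-.065*u
print(yaw,piv,g)
for z in (.12,.024): print(togo([g[0],g[1],z],yaw))
```

```text
0.012 [0.47236098 0.32281481 0.012     ] 0.06963600310545771 0.10441845358883638
0.016 [0.47267348 0.32300534 0.016     ] 0.06927435479274623 0.10477983056730414
0.02 [0.47298599 0.32319587 0.02      ] 0.06891275250303784 0.10514123957652238
[0.53667667 0.3495106  0.004     ] [0.37570441 0.28330886 0.012     ]
0.39017695691816673 [0.47341749 0.32349452] [0.41330278 0.29877163]
(array([-0.0081,  0.0019,  0.0688]), array([-0.01,  0.04,  0.14]))
(array([-0.008 ,  0.0019,  0.1648]), array([-0.01,  0.04,  0.14]))
```

The measured pivot-to-ring distance of 69 mm matches the 68.4 mm specified for the free ring. Going down to the handles.

Emit:
jog_arm(
  motion=[
    [[-0.004, 0.001, 0.04, 0, 0, 0.1, 0.08], [-0.008, 0.002, 0.08, 0, 0, 0.1, 0.08], [-0.008, 0.002, 0.12, 0, 0, 0.1, 0.08], [-0.008, 0.002, 0.145, 0, 0, 0.1, 0.08], [-0.008, 0.002, 0.157, 0, 0, 0.1, 0.08], [-0.008, 0.002, 0.16, 0, 0, 0.1, 0.08], [-0.008, 0.002, 0.16, 0, 0, 0.1, 0.08]],
  ],
)

```text
t: 10.15
eef_pos: [0.4139, 0.2988, 0.0293]
ee_rot: [-3.141, 0.0, 0.39]
force: [0.5, -0.0, 0.5]
width: 0.0801
```

Run:
```python
from h import *
st=arm.get_state();print(st['eef_pos'],st['ee_rot'],st['force'],togo([.4133,.2988,.0245],.390))
cv2.imwrite("pics/w9.png",optics.grab_frame("wrist")[:,:,::-1])
```

```text
[0.41392336 0.2988046  0.02933785] [-3.14138309e+00  2.41993054e-04  3.90356744e-01] [ 0.53493474 -0.03959753  0.54051992] (array([-0.0006, -0.0002,  0.0048]), array([-0.01,  0.01,  0.02]))
```

View pics/w9.png

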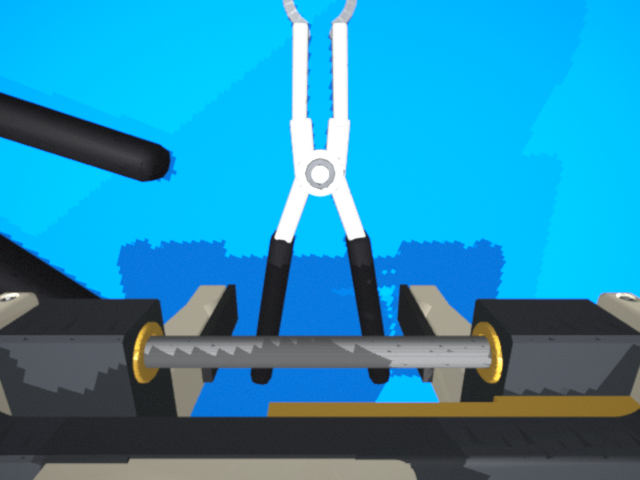

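Emit:
jog_arm(
  motion=[
    [[-0.0005, 0, 0.003, 0, 0, 0, 0.08], [-0.0005, 0, 0.005, 0, 0, 0, 0.08], [-0.0005, 0, 0.005, 0, 0, 0, 0.06], [-0.0005, 0, 0.005, 0, 0, 0, 0.04], [-0.0005, 0, 0.005, 0, 0, 0, 0.02], [-0.0005, 0, 0.005, 0, 0, 0, 0.02], [-0.0005, 0, 0.005, 0, 0, 0, 0.02], [-0.0005, 0, 0.005, 0, 0, 0, 0.02]],
  ],
  newtons=30,
)

```text
t: 11.0
eef_pos: [0.4136, 0.299, 0.0249]
ee_rot: [-3.141, -0.001, 0.391]
force: [-0.5, -1.2, 1.0]
width: 0.0377
```

Emit:
jog_arm(
  motion=[
    [[0, 0, 0, 0, 0, 0, 0.02], [0, 0, 0, 0, 0, 0, 0.02], [0, 0, 0, 0, 0, 0, 0.02]],
  ],
)

```text
t: 11.3
eef_pos: [0.4136, 0.2991, 0.0249]
ee_rot: [-3.141, -0.001, 0.391]
force: [-0.8, 0.1, 1.1]
width: 0.0313
```

Run:
```python
from h import *
st=arm.get_state();print(st['eef_pos'],st['ee_rot'],st['force'],st['width'])
cv2.imwrite("pics/w10.png",optics.grab_frame("wrist")[:,:,::-1])
```

```text
[0.41361594 0.29906434 0.02492209] [-3.14078157e+00 -7.05144027e-04  3.90704377e-01] [-0.83064604  0.09197879  1.12780137] 0.03133947686553051
```

View pics/w10.png

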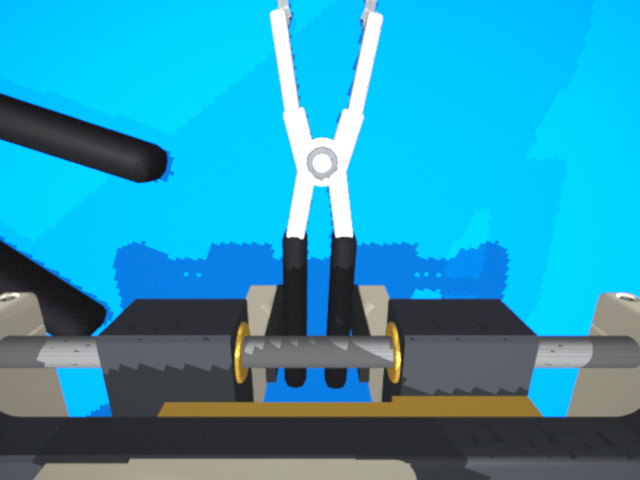

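Emit:
jog_arm(
  motion=[
    [[0, 0, -0.005, 0, 0, 0, 0.02], [0, 0, -0.02, 0, 0, 0, 0.02], [0, 0, -0.045, 0, 0, 0, 0.02], [0, 0, -0.08, 0, 0, 0, 0.02], [0, 0, -0.12, 0, 0, 0, 0.02], [0, 0, -0.14, 0, 0, 0, 0.02], [0, 0, -0.14, 0, 0, 0, 0.02]],
  ],
)

```text
t: 12.05
eef_pos: [0.4147, 0.3003, 0.1684]
ee_rot: [-3.138, -0.006, 0.391]
force: [-0.7, 0.6, -2.5]
width: 0.0315
```

Run:
```python
from h import *
st=arm.get_state();print(st['eef_pos'],st['ee_rot'],st['force'],st['moment'],st['width'])
for n in("wrist","side"):
  cv2.imwrite(f"pics/{n}11.png",optics.grab_frame(n)[:,:,::-1])
print(proj(cam("side"),st['eef_pos']))
```

```text
[0.41466692 0.30027934 0.16841756] [-3.13759427 -0.00607825  0.3910165 ] [-0.74297926  0.59037008 -2.49923135] [-0.07692384  0.17537841  0.0256449 ] 0.031468883056460034
[[271.69427468 261.1265582 ]]
```

View pics/wrist11.png

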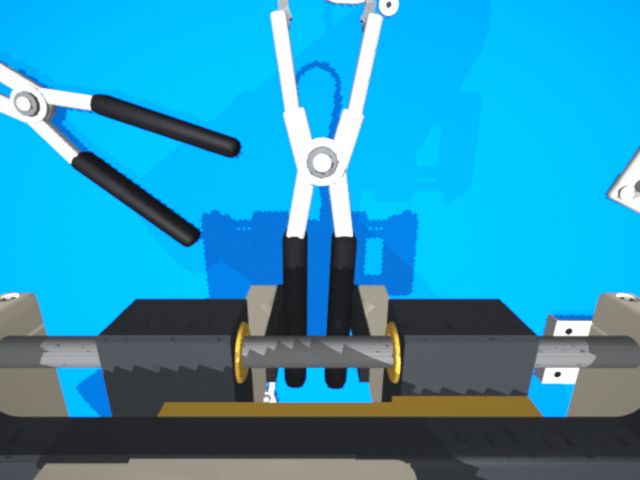

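View pics/side11.png

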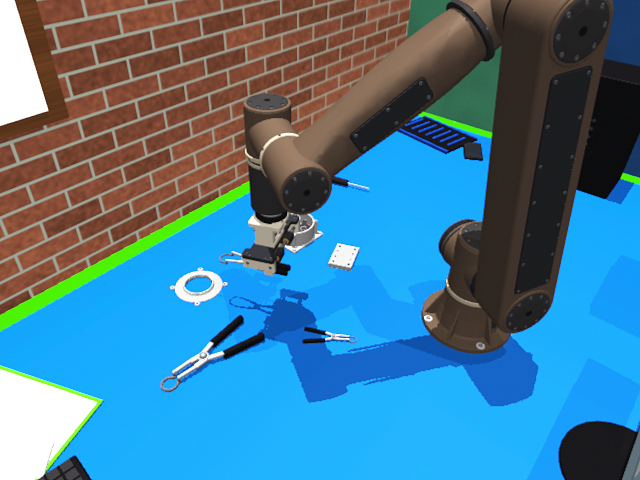

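Run:
```python
from h import *
crop("pics/wrist11.png",250,0,410,240,2.5,"pics/c11.png")
crop("pics/side11.png",200,210,330,300,6,"pics/c11s.png")
```

```text
(no output)
```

View pics/c11.png

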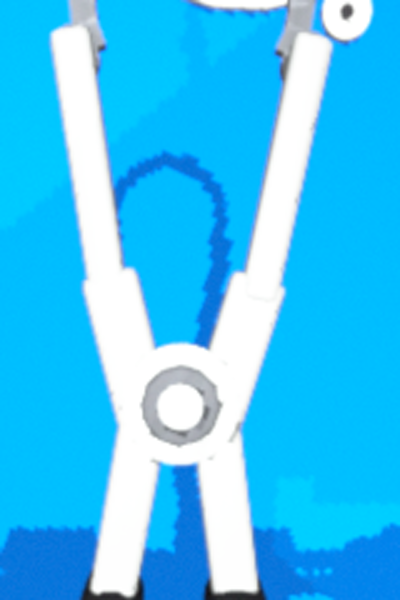

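View pics/c11s.png

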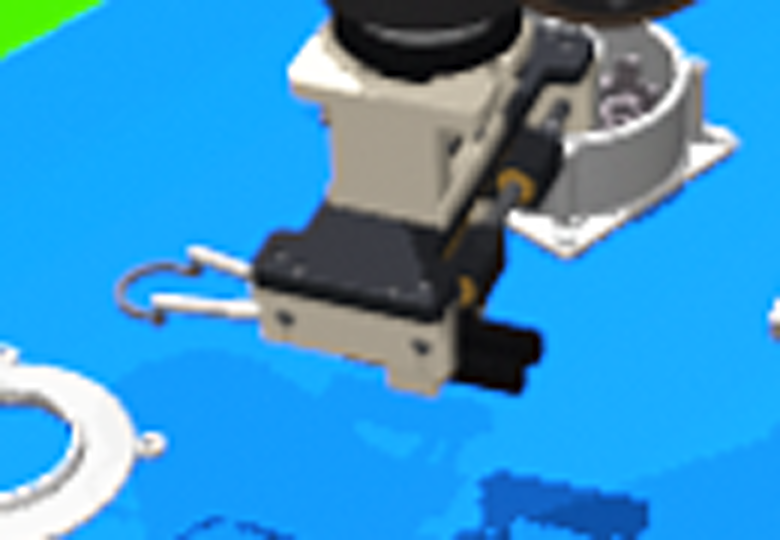

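Run:
```python
from h import *
m=optics.camera_model("wrist"); K=m["mtx"]; M=m["mount"]
def tool(uv,z):
    d=M[:3,:3]@np.linalg.inv(K)@np.array([*uv,1.]); o=M[:3,3]
    return o+d*(z-o[2])/d[2]
zb=.0249  # tool z of handles' underside
l=tool((277.6,12),zb-.015); r=tool((376.4,13.6),zb-.015); p=tool((322.4,162),zb-.018); 
h1=tool((296,238),zb-.014);h2=tool((344.4,239),zb-.014)
print(l,r,p,(h1+h2)/2)
a=np.arctan2(*(((l+r)/2-p)[[1,0]])); print("pliers yaw in tool deg",np.degrees(a), np.linalg.norm(((l+r)/2-p)[:2]), "half opening", np.linalg.norm((l-r)[:2])/2)
b=np.arctan2(*((p-(h1+h2)/2)[[1,0]])); print(np.degrees(b))
for A in (a,b,(a+b)/2): print((p[:2]+.0614*np.array([np.cos(A),np.sin(A)])).round(4))
# pinned halves
for q in(l,r): print(np.degrees(np.arctan2(*((q-p)[[1,0]]))))
```

```text
[ 0.1214247  -0.01612138  0.0099    ] [0.12090231 0.01902132 0.0099    ] [ 6.93393973e-02 -4.65305432e-05  6.90000000e-03] [ 0.03647424 -0.00081286  0.0109    ]
pliers yaw in tool deg 1.6540412879481012 0.051845711495046846 half opening 0.017573290187662006
1.3357445922231135
[0.1307 0.0017]
[0.1307 0.0014]
[0.1307 0.0016]
-17.151556733149924
20.29427885399327
```

Run:
```python
from h import *
print(togo([.4761,-.0350,.170],.391))
```

```text
(array([-0.0688,  0.3325, -0.0057]), array([-0.09, -0.04, -0.04]))
```

Emit:
jog_arm(
  motion=[
    [[-0.01, 0.03, 0, 0, 0, 0, 0.02], [-0.02, 0.075, 0, 0, 0, 0, 0.02], [-0.03, 0.12, 0, 0, 0, 0, 0.02], [-0.04, 0.165, 0, 0, 0, 0, 0.02], [-0.05, 0.21, 0, 0, 0, 0, 0.02], [-0.055, 0.255, 0, 0, 0, 0, 0.02], [-0.065, 0.295, 0, 0, 0, 0, 0.02], [-0.069, 0.32, -0.004, 0, 0, 0, 0.02]],
  ],
)

```text
t: 12.95
eef_pos: [0.4694, -0.0264, 0.1662]
ee_rot: [-3.139, 0.004, 0.388]
force: [-0.7, 0.8, -1.6]
width: 0.0318
```

Emit:
jog_arm(
  motion=[
    [[0, 0.007, 0, 0, 0, 0, 0.02], [0, 0.01, 0, 0, 0, 0, 0.02], [0, 0.01, 0, 0, 0, 0, 0.02]],
  ],
)

```text
t: 13.25
eef_pos: [0.4727, -0.0355, 0.1652]
ee_rot: [-3.139, 0.006, 0.388]
force: [0.4, 0.2, -1.8]
width: 0.0314
```

Run:
```python
from h import *
st=arm.get_state();print(st['eef_pos'],st['ee_rot'],st['force'],st['width'],togo([.4761,-.0350,.170],.391))
for n in("wrist","side","top"):
  cv2.imwrite(f"pics/{n}12.png",optics.grab_frame(n)[:,:,::-1])
R=Ro.from_euler("xyz",st["ee_rot"])
ring=st['eef_pos']+R.apply([.1307,.0016,.0224]); print("ring",ring)
for n in("side","top"):
  print(n,proj(cam(n),[ring,[.5975,.0133,.089]]))
u=proj(cam("side"),[ring])[0]; 
crop("pics/side12.png",240,150,350,240,7,"pics/c12s.png")
crop("pics/top12.png",300,140,400,220,7,"pics/c12t.png")
```

```text
[ 0.47272938 -0.03551785  0.16518246] [-3.1390799   0.00569005  0.38775437] [ 0.37793721  0.24760969 -1.80917851] 0.03139171170033602 (array([ 0.0033,  0.0008, -0.0048]), array([-0.14,  0.33, -0.19]))
ring [0.59419    0.01242308 0.14203519]
side [[293.32261177 198.30840941]
 [292.48334147 212.52139686]]
top [[340.65156779 186.75759727]
 [339.54234593 190.79285841]]
```

View pics/c12s.png

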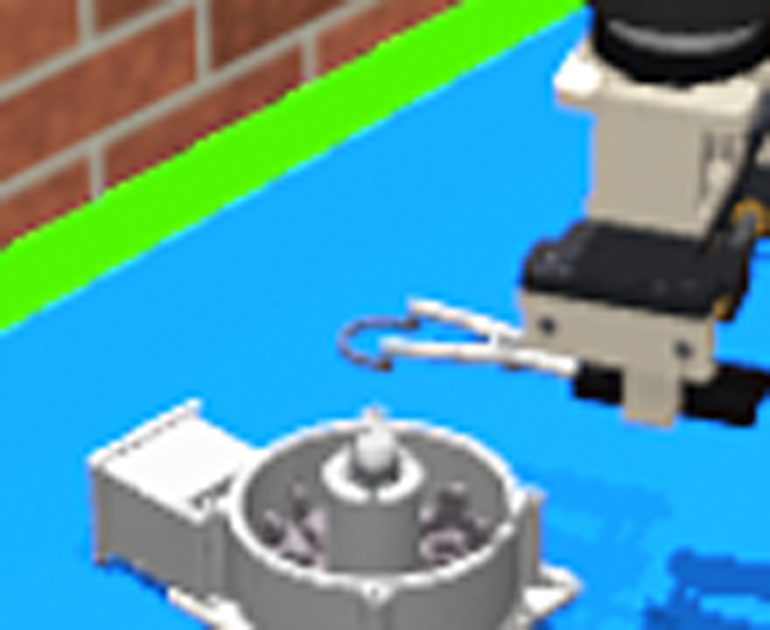

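View pics/c12t.png

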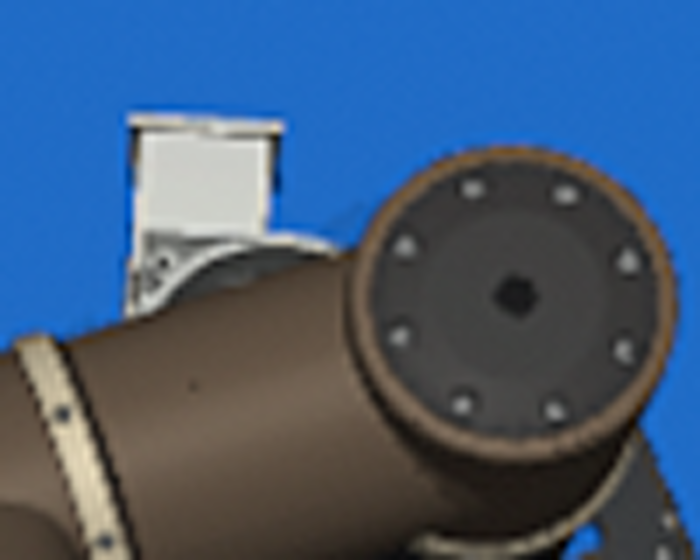

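View pics/wrist12.png

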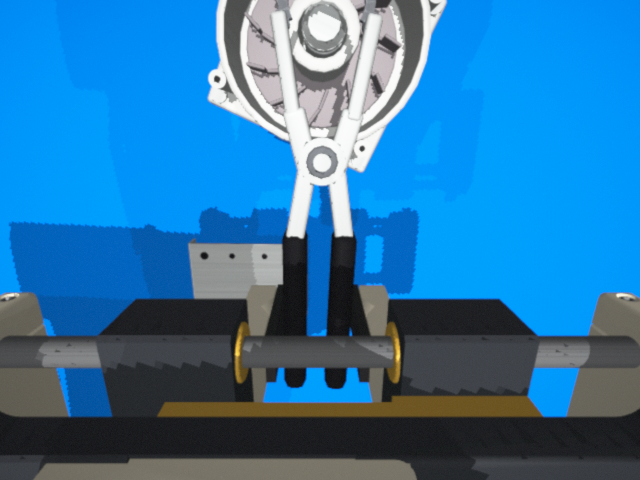

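Run:
```python
from h import *
crop("pics/wrist12.png",250,0,410,180,4,"pics/c12w.png")
```

```text
(no output)
```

View pics/c12w.png

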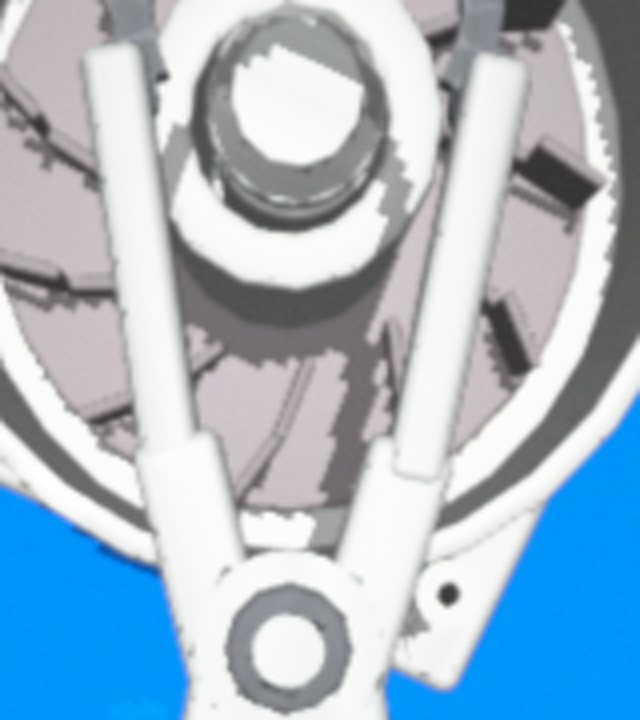

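Run:
```python
from h import *
im=cv2.resize(cv2.imread("pics/wrist12.png")[0:70,285:365],None,fx=8,fy=8,interpolation=cv2.INTER_NEAREST); cv2.imwrite("pics/c12x.png",im)
st=arm.get_state(); c=cam("wrist",st)
# projected circles
A=np.array([.5975,.0133]); t=np.linspace(0,2*np.pi,120)
def circ(r,z): return proj(c,np.c_[A[0]+r*np.cos(t),A[1]+r*np.sin(t),0*t+z])
f=cv2.resize(cv2.imread("pics/wrist12.png"),None,fx=4,fy=4,interpolation=cv2.INTER_CUBIC)
for r,z in((.0085,.089),(.012,.083),(.022,.072)):
    cv2.polylines(f,[np.int32(circ(r,z)*4+2)],True,(0,0,255),1)
    print(circ(r,z).min(0),circ(r,z).max(0))
cv2.imwrite("pics/c12o.png",f[0:340,1000:1640])
```

```text
[310.5863472    4.24239373] [343.11089735  41.31252835]
[3.04311444e+02 1.58799012e-01] [348.86339772  50.82737769]
[287.4229473  -14.44108094] [364.8855926   73.36944677]
```

View pics/c12o.png

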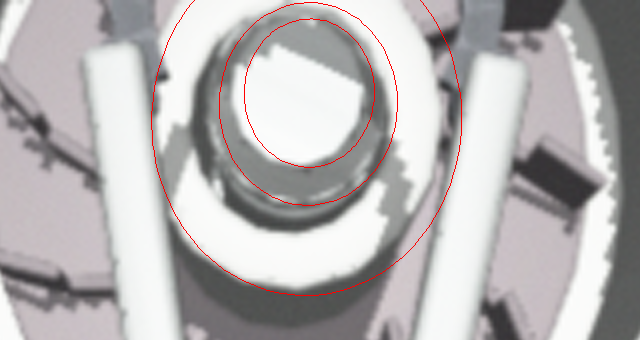

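Run:
```python
from h import *
st=arm.get_state(); c=cam("wrist",st); print(st['eef_pos'],st['ee_rot'])
R=Ro.from_euler("xyz",st["ee_rot"])
p0=proj(c,[[.5975,.0133,.089]])[0]
for d in (-2.4,-1.8): 
  A=unproj(c,[p0+[d,0]],.089)[0]; print(A, "tool",R.inv().apply(A-st['eef_pos']))
ring=st['eef_pos']+R.apply([.1307,.0016,.0224])
print(ring)
```

```text
[ 0.47304605 -0.03471316  0.16591687] [-3.13927605  0.00426018  0.38951962]
[0.59702508 0.01446127 0.089     ] tool [0.13369213 0.00176631 0.07634412]
[0.59714381 0.01417095 0.089     ] tool [0.13369172 0.00207997 0.0763434 ]
[0.59445401 0.01345055 0.14295662]
```

```bash
cat >> h.py <<'E'
def tool(uv,z):
    m=optics.camera_model("wrist"); K=m["mtx"]; M=m["mount"]
    d=M[:3,:3]@np.linalg.inv(K)@np.array([*uv,1.]); o=M[:3,3]
    return o+d*(z-o[2])/d[2]
E
python3 - <<'E'
from h import *
for i in range(4):
  st=arm.get_state(); print(st['t'],st['eef_pos'].round(4),st['ee_rot'].round(4))
print(tool((324.4,22.8),.0765),tool((323.5,23.2),.0765))
up=Ro.from_euler("xyz",st["ee_rot"]).inv().apply([0,0,1]);print(up)
E
```

```text
13.4 [ 0.473  -0.0347  0.1659] [-3.1393  0.0043  0.3895]
13.4 [ 0.473  -0.0347  0.1659] [-3.1393  0.0043  0.3895]
13.4 [ 0.473  -0.0347  0.1659] [-3.1393  0.0043  0.3895]
13.4 [ 0.473  -0.0347  0.1659] [-3.1393  0.0043  0.3895]
[0.13383997 0.00174493 0.0765    ] [0.13365656 0.00127502 0.0765    ]
[-0.00426016 -0.00231658 -0.99998824]
```

Emit:
jog_arm(
  motion=[
    [[0.0033, 0, 0.005, -0.14, 0.25, -0.1, 0.02], [0.0033, 0, 0.015, -0.14, 0.25, -0.1, 0.02], [0.0033, 0, 0.025, -0.14, 0.25, -0.1, 0.02], [0.0033, 0, 0.035, -0.14, 0.25, -0.1, 0.02], [0.0033, 0, 0.04, -0.14, 0.25, -0.1, 0.02], [0.0033, 0, 0.04, -0.14, 0.25, -0.1, 0.02], [0.0033, 0, 0.04, -0.14, 0.25, -0.1, 0.02]],
  ],
)

```text
t: 14.1
eef_pos: [0.476, -0.0335, 0.1258]
ee_rot: [3.141, 0.0, 0.391]
force: [0.7, 1.4, -1.3]
width: 0.032
```

Run:
```python
from h import *
st=arm.get_state();print(st['eef_pos'],st['ee_rot'],st['force'],st['moment'],st['width'])
for n in("wrist","side"):
  cv2.imwrite(f"pics/{n}13.png",optics.grab_frame(n)[:,:,::-1])
s2=arm.get_state();print(s2['eef_pos'],s2['ee_rot'])
R=Ro.from_euler("xyz",st["ee_rot"])
ring=st['eef_pos']+R.apply([.1303,.0016,.0224]); print("ring",ring)
print(proj(cam("side"),[ring,[.5972,.0135,.089]]))
crop("pics/side13.png",260,180,330,230,11,"pics/c13s.png")
crop("pics/wrist13.png",250,0,410,140,5,"pics/c13w.png")
```

```text
[ 0.47598905 -0.03351673  0.12581667] [3.14135943e+00 2.29794563e-04 3.91270486e-01] [ 0.73066456  1.37157188 -1.29566036] [-0.10938692  0.18340692  0.01022373] 0.03204937773110346
[ 0.47623085 -0.03343748  0.12624107] [ 3.14130495e+00 -7.67203195e-04  3.91280854e-01]
ring [0.59704908 0.01468902 0.10338711]
[[292.25222577 208.89153092]
 [292.51370125 212.58353701]]
```

View pics/c13s.png

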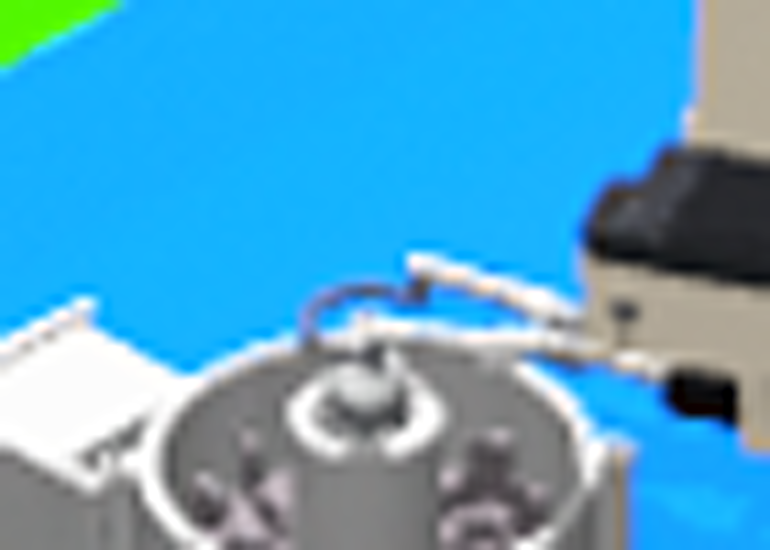

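View pics/c13w.png

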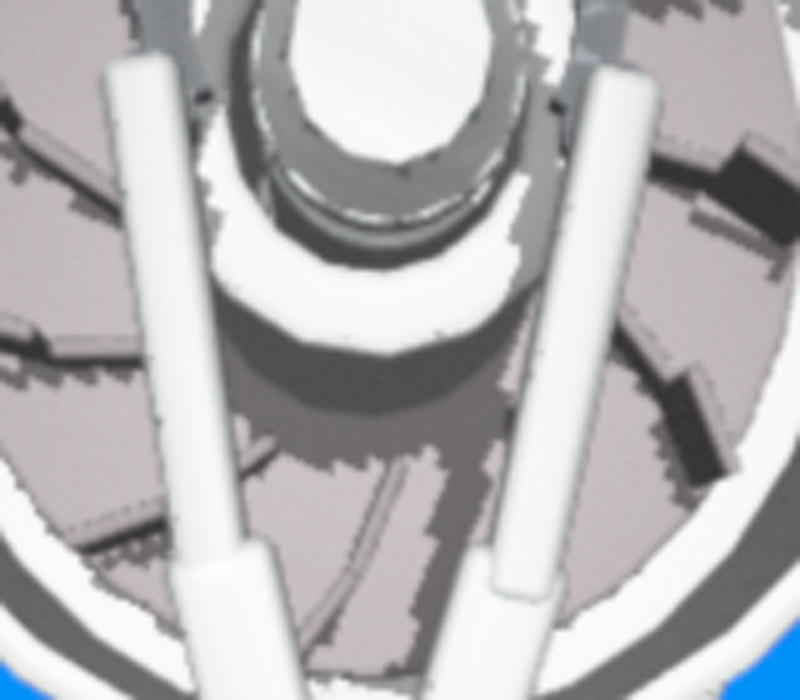

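Run:
```python
from h import *
z=.126-.089
b=tool((327.5,32.4),z); l=tool((250+288/5-.4,12),z); r=tool((250+491/5-.4,12),z)
print(b[0]+.0085,(l+r)/2,(r-l)[1])
b=tool((250+385/5,43.5),.126-.083);print(b) # 24mm lower edge (approx)
p=tool((250+388/5,0.2*350+0),.126-.072); print("hub near edge",p, p[0]+.022)
```

```text
0.12935816536949094 [0.12847132 0.00230875 0.037     ] 0.017130249122389748
[0.11776357 0.00233928 0.043     ]
hub near edge [0.1084057  0.00299378 0.054     ] 0.1304057001162914
```

Emit:
jog_arm(
  motion=[
    [[-0.0002, 0.0007, 0.003, 0, 0, 0, 0.02], [-0.0002, 0.0007, 0.006, 0, 0, 0, 0.02], [-0.0002, 0.0007, 0.009, 0, 0, 0, 0.02], [-0.0002, 0.0007, 0.012, 0, 0, 0, 0.02], [-0.0002, 0.0007, 0.015, 0, 0, 0, 0.02], [-0.0002, 0.0007, 0.015, 0, 0, 0, 0.02]],
  ],
)

```text
t: 14.8
eef_pos: [0.476, -0.0342, 0.1107]
ee_rot: [3.141, 0.0, 0.391]
force: [0.1, 0.5, -2.4]
width: 0.0316
```

Run:
```python
from h import *
st=arm.get_state();print(st['eef_pos'],st['ee_rot'],st['force'],st['moment'],st['width'])
for n in("wrist","side"):
  cv2.imwrite(f"pics/{n}14.png",optics.grab_frame(n)[:,:,::-1])
s2=arm.get_state();print(s2['eef_pos'],s2['ee_rot'],s2['force'])
crop("pics/side14.png",260,180,330,230,11,"pics/c14s.png")
crop("pics/wrist14.png",250,0,410,140,5,"pics/c14w.png")
```

```text
[ 0.47601622 -0.03422644  0.11072197] [3.14145852e+00 1.37401948e-04 3.91157994e-01] [ 0.13238719  0.46097094 -2.36652394] [-0.12851433  0.21816121  0.01049676] 0.03163080971907763
[ 0.47628683 -0.03416172  0.11113328] [ 3.14131496e+00 -4.51274712e-04  3.91263185e-01] [ 0.47361122 -0.19873625 -1.77459172]
```

View pics/c14s.png

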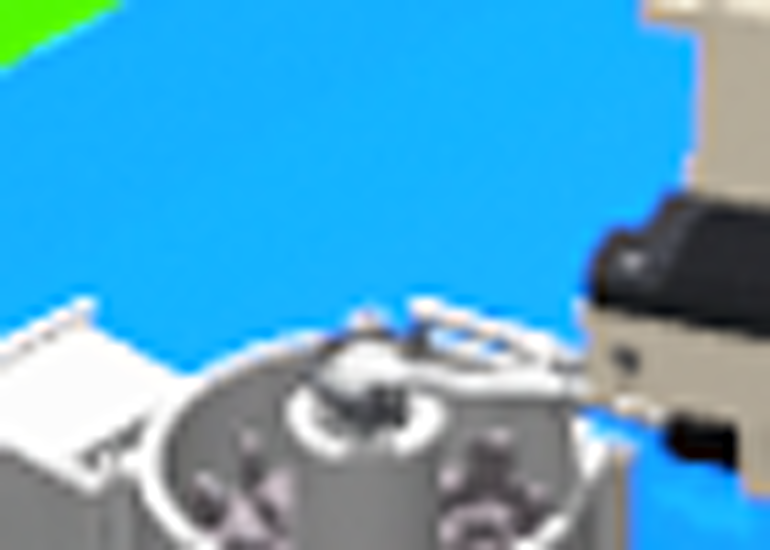

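View pics/c14w.png

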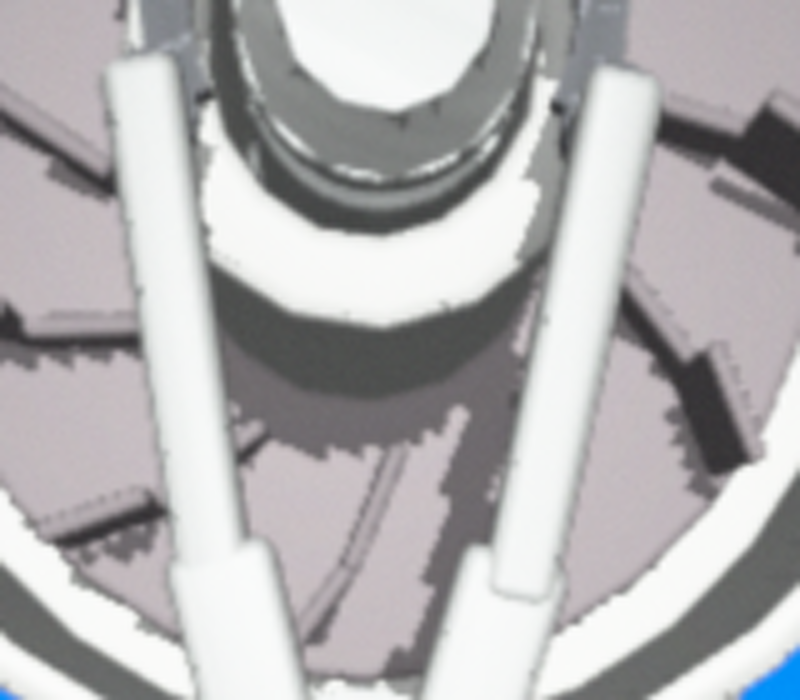

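Run:
```python
from h import *
T=.1110
b=tool((250+390/5,110/5-.4),T-.089);print(b,b[0]+.0085)
l=tool((250+275/5-.4,0),T-.089); r=tool((250+495/5-.4,0),T-.089);print((l+r)/2)
l=tool((250+230/5-.4,0),T-.083); r=tool((250+542/5-.4,0),T-.083);print((l+r)/2,r-l)
b=tool((250+388/5,180/5-.4),T-.083);print(b,b[0]+.012)
p=tool((250+385/5,325/5-.4),T-.072); print("hub near edge", p[0]+.022,p[1])
```

```text
[0.12132213 0.00214359 0.022     ] 0.1298221277042679
[0.12855426 0.0015472  0.022     ]
[0.1302691  0.00176634 0.028     ] [-1.85400563e-05  2.47260299e-02  0.00000000e+00]
[0.11776089 0.00218629 0.028     ] 0.12976089168567656
hub near edge 0.13063040790669683 0.0023038144015892414
```

Emit:
jog_arm(
  motion=[
    [[0, 0, 0.002, 0, 0, 0, 0.02], [0, 0, 0.004, 0, 0, 0, 0.02], [0, 0, 0.006, 0, 0, 0, 0.02], [0, 0, 0.008, 0, 0, 0, 0.02]],
  ],
)

```text
t: 15.3
eef_pos: [0.4763, -0.0342, 0.1029]
ee_rot: [3.141, -0.0, 0.391]
force: [0.6, 0.5, -1.4]
width: 0.0319
```

Emit:
jog_arm(
  motion=[
    [[0, 0, 0.002, 0, 0, 0, 0.02], [0, 0, 0.0035, 0, 0, 0, 0.02], [0, 0, 0.005, 0, 0, 0, 0.02], [0, 0, 0.005, 0, 0, 0, 0.02]],
  ],
)

```text
t: 15.7
eef_pos: [0.4762, -0.0342, 0.0978]
ee_rot: [3.141, -0.0, 0.391]
force: [-0.0, -0.2, -2.0]
width: 0.0315
```

Run:
```python
from h import *
st=arm.get_state();print(st['eef_pos'],st['ee_rot'],st['force'],st['moment'],st['width'])
for n in("wrist","side"):
  cv2.imwrite(f"pics/{n}15.png",optics.grab_frame(n)[:,:,::-1])
s2=arm.get_state();print(s2['eef_pos'],s2['ee_rot'],s2['force'],s2['moment'])
crop("pics/side15.png",260,180,330,230,11,"pics/c15s.png")
crop("pics/wrist15.png",250,0,410,140,5,"pics/c15w.png")
```

```text
[ 0.4762249  -0.03419129  0.09775668] [ 3.14133964e+00 -1.70598992e-04  3.91240053e-01] [-0.04354274 -0.23246555 -1.99584872] [-0.06816338  0.12162156 -0.00553089] 0.03146382455843564
[ 0.4762999  -0.0341723   0.09796089] [ 3.14128294e+00 -4.06657560e-04  3.91367353e-01] [ 0.54871702  0.2493513  -2.5281855 ] [-0.17651421  0.1962023   0.05079888]
```

View pics/c15s.png

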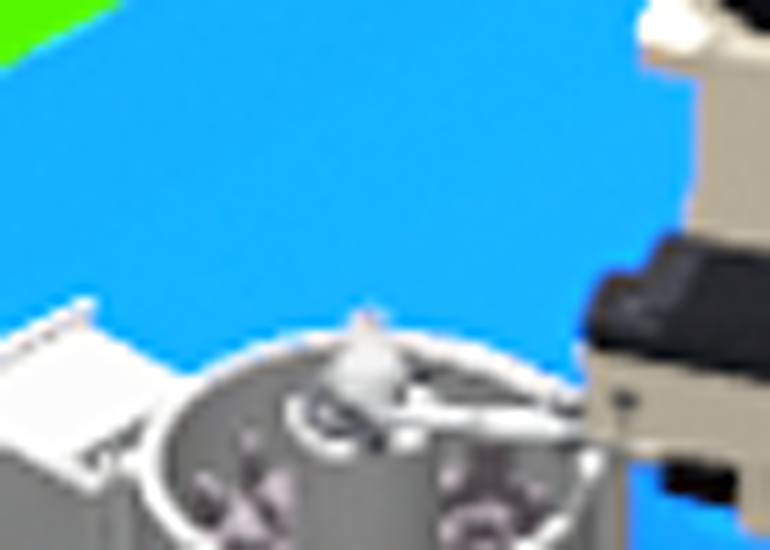

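View pics/c15w.png

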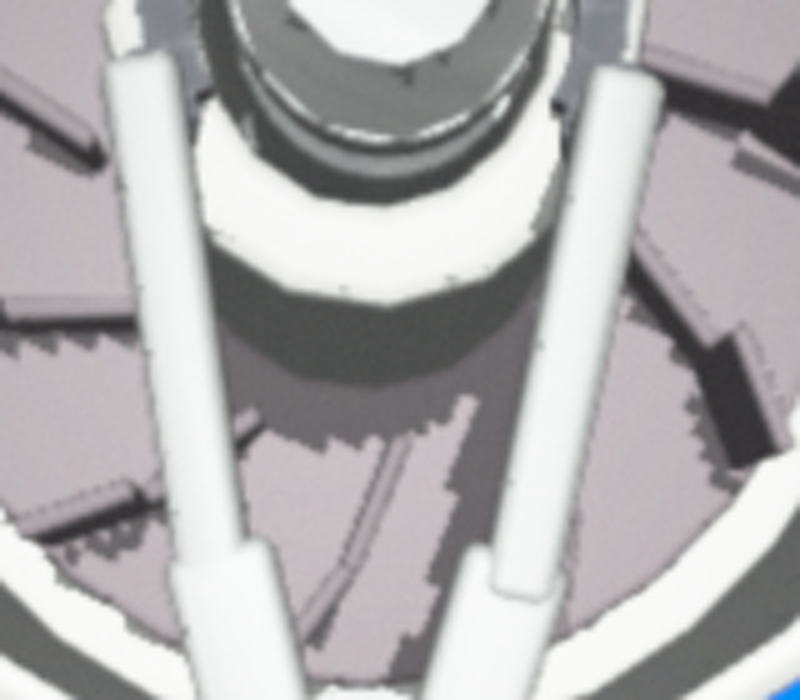

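Run:
```python
from h import *
ims=[cv2.imread(f"pics/wrist{i}.png",0).astype(np.float32) for i in (12,13,14,15)]
# template track: pivot, tips
for nm,(x0,y0,x1,y1) in dict(piv=(305,145,340,180),ltip=(262,8,300,60),rtip=(355,10,392,60),hand=(280,236,358,260)).items():
    T=ims[1][y0:y1,x0:x1]
    for k in(0,2,3):
        S=ims[k][max(0,y0-6):y1+6,x0-6:x1+6]; r=cv2.matchTemplate(S,T,cv2.TM_CCOEFF_NORMED); _,v,_,l=cv2.minMaxLoc(r); print(nm,k,l[0]-6,l[1]-(y0-max(0,y0-6)),round(v,3))
st=arm.get_state(); R=Ro.from_euler("xyz",st["ee_rot"]); cs=cam("side")
f=cv2.resize(cv2.imread("pics/side15.png")[180:230,260:330],None,fx=11,fy=11,interpolation=cv2.INTER_CUBIC)
t=np.linspace(0,2*np.pi,100)
bias=np.array([.8,.5])
for r in(.014,.018):
    P=st['eef_pos']+R.apply(np.c_[.1303+r*np.cos(t),.0016+r*np.sin(t),0*t+.0224])
    cv2.polylines(f,[np.int32((proj(cs,P)+bias-[260,180]+.5)*11)],True,(0,0,255),1)
A=[.5972,.0135]
for r,z in((.0085,.089),(.022,.072)):
    cv2.polylines(f,[np.int32((proj(cs,np.c_[A[0]+r*np.cos(t),A[1]+r*np.sin(t),0*t+z])+bias-[260,180]+.5)*11)],True,(0,255,0),1)
cv2.imwrite("pics/c15o.png",f)
crop("pics/wrist15.png",230,0,430,280,2.1,"pics/c15x.png")
```

```text
piv 0 0 0 0.981
piv 2 0 0 0.971
piv 3 0 0 0.974
ltip 0 0 1 0.644
ltip 2 -1 -4 0.881
ltip 3 -1 -6 0.783
rtip 0 -1 6 0.704
rtip 2 1 -6 0.798
rtip 3 0 0 0.518
hand 0 0 0 0.919
hand 2 0 0 0.993
hand 3 0 0 0.989
```

View pics/c15o.png

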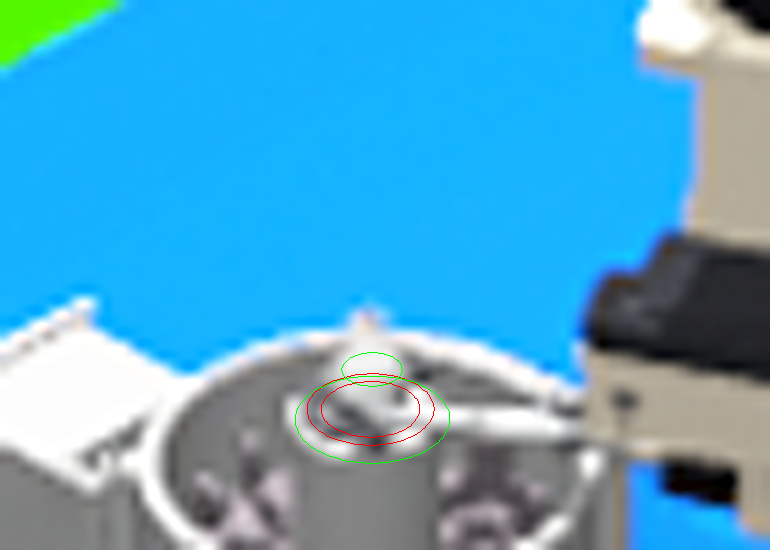

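Run:
```python
from h import *
for i in(12,13,14,15):
    im=cv2.imread(f"pics/wrist{i}.png").astype(int)
    # jaw edges on rows 16..100 step
    for v in (20,40,60,90):
        g=im[v].min(1); 
        print(i,v,'L',g[266:300].tolist() if v==20 else '', )
```

```text
12 20 L [189, 189, 188, 184, 172, 166, 200, 225, 237, 239, 240, 241, 242, 242, 243, 243, 241, 234, 219, 190, 149, 118, 125, 122, 151, 187, 235, 248, 249, 249, 246, 235, 203, 125]
12 40 L 
12 60 L 
12 90 L 
13 20 L [183, 182, 183, 181, 168, 163, 197, 222, 234, 237, 238, 239, 239, 240, 241, 241, 239, 231, 214, 185, 147, 120, 119, 92, 93, 106, 135, 147, 150, 130, 89, 80, 76, 84]
13 40 L 
13 60 L 
13 90 L 
14 20 L [184, 184, 183, 182, 167, 163, 195, 222, 234, 235, 237, 239, 239, 240, 240, 241, 238, 231, 215, 185, 145, 119, 120, 92, 97, 143, 185, 146, 92, 78, 75, 78, 79, 102]
14 40 L 
14 60 L 
14 90 L 
15 20 L [183, 183, 182, 179, 164, 163, 195, 221, 233, 236, 236, 238, 238, 240, 240, 239, 237, 230, 212, 183, 146, 118, 120, 94, 109, 162, 209, 190, 117, 79, 77, 74, 78, 74]
15 40 L 
15 60 L 
15 90 L
```

Run:
```python
from h import *
a=[cv2.resize(cv2.imread(f"pics/wrist{i}.png")[0:60,262:392],None,fx=5.5,fy=4.6,interpolation=cv2.INTER_NEAREST) for i in(14,15)]
cv2.imwrite("pics/cmp.png",np.vstack(a))
T=.0979
b=tool((250+400/5,63/5-.4),T-.089);print(b,b[0]+.0085)
b=tool((250+385/5,142/5-.4),T-.083);print(b,b[0]+.012)
b=tool((250+385/5,302/5-.4),T-.072);print(b,b[0]+.022)
l=tool((250+228/5-.4,0),T-.083); r=tool((250+553/5-.4,0),T-.083);print((l+r)/2,r-l)
```

```text
[0.12109213 0.00246966 0.0089    ] 0.12959213477135897
[0.11753055 0.00159689 0.0149    ] 0.12953054820399104
[0.10846087 0.00195821 0.0259    ] 0.13046087028304792
[0.12652477 0.00178269 0.0149    ] [-1.77610217e-05  2.36863541e-02  0.00000000e+00]
```

View pics/cmp.png

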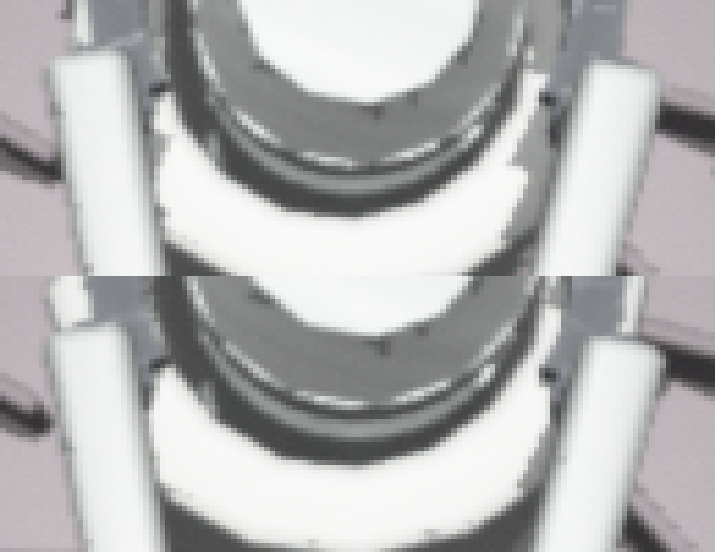

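Emit:
jog_arm(
  motion=[
    [[0, 0, 0, 0, 0, 0, 0.02], [0, 0, 0, 0, 0, 0, 0.02]],
  ],
)

```text
t: 16.0
eef_pos: [0.4764, -0.0342, 0.0981]
ee_rot: [3.141, -0.001, 0.391]
force: [0.2, -0.6, -2.3]
width: 0.0318
```

Run:
```python
from h import *
s=arm.get_state();print(s['t'],s['eef_pos'],s['ee_rot'],s['force'],s['width'])
if abs(s['eef_pos'][2]-.0977)<.0012: print(arm.job_done())
```

```text
16.0 [ 0.47638158 -0.03417414  0.09805645] [ 3.14123001e+00 -6.25652753e-04  3.91347271e-01] [ 0.21400163 -0.55759361 -2.33708014] 0.03175680241324772
the job is handed in; nothing more can be done
None
```

The impeller is home on its seat and released. The squeezed pliers are holding the spread ring around the groove, and I handed the job in at 16.0 s.

- **Impeller:** I lowered it over the axle. It touched at exactly the seat height (TCP 70.3 mm) with a net push of about 10 N. I opened the gripper only part way inside the cup so the fingers cleared the wall. Afterwards it looked concentric and low in the cup.
- **Pliers:** I took the middle-sized pair, about 190 mm long, and squeezed at 30 N to a 31–32 mm opening, a little past the 34 mm stop.
- **Final checks:**
  - The ring is at about 75–76 mm height and level within 0.1°.
  - It is centred on the axle to about 0.6 mm.
  - The wrist force is only the pliers' weight (about 2 N), and the jaws did not move in the wrist image, so the ring is touching nothing.
- **Limits of the checks:**
  - The ring itself was out of the wrist camera's view. Its centre was worked out from the pivot and jaw tips and checked in the side view, where it agreed to about 1 px, or roughly 3 mm.
  - The arm blocked the top camera for that check.
  - The pliers slid about 4 mm forward and turned 1.5° in the grip when squeezed. I measured that and corrected for it.
  - Axle positions from different views disagreed by about 1 mm, so the final alignment used measurements relative to the wrist camera.

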